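# Charge the polishing tub with beech blocks

### The job

Charge the polishing tub: lift its cover plate off the pins and lay it flat on the rubber mat, then use the scoop to carry all the beech blocks from the bin into the tub. Do not take blocks out of the bin with the fingers (one that has spilled onto the bench may be picked up and dropped into the tub). When all are in, lay the scoop flat in the empty bin, seat the cover fully home on the tub's two pins, and leave the other things on the bench where they are.

Things in the scene. Friction and masses are not known exactly. Their poses are not given: they have to be found in the camera images.
- tub: Fixed square vibratory polishing tub, 190 x 190 mm, on a white spring base, open at the top. Origin at the bottom centre on the bench, z up. Rim flat at 140 mm; walls 22 mm thick; inside 146 x 146 mm, floor at 70 mm. On the rim two steel locating pins, 8 mm thick, 16 mm tall with coned tips, at (83, 83) and (-83, -83) mm.
- cover: Loose aluminium cover plate of the tub, 190 x 190 x 5 mm, about 0.32 kg; starts seated on the pins. Origin at the centre of its underside, z up. Two 12 mm holes at (83, 83) and (-83, -83) mm fit the pins (either way round). Black bar handle along its y: 14 mm wide, 104 mm long, between 31 and 45 mm above the origin, on posts at y = +-44 mm.
- mat: Fixed black rubber bench mat, 230 x 230 x 3 mm, on the bench to the left. Origin at the centre of its underside, z up.
- bin: Fixed grey open-front bin for the blocks, inside 210 x 130 mm (x, y), walls 4 mm thick. Origin at the centre of its underside, z up, x from the low front to the far wall. Inner floor at 4 mm; far wall (x = 105 mm) and side walls 40 mm high; front lip (x = -105 mm) only 12 mm high, and the sides are 16 mm high in the front 30 mm.
- scoop: Steel hand scoop, about 0.17 kg, standing flat on its blade on the bench. Origin at the centre of the blade's underside, x out of its open mouth, z up. Blade 64 x 118 mm (x, y), 2 mm thick, thinning to the lip; inside 114 mm wide; back wall 30 mm, sides 26 mm high, ending 28 mm short of the lip. Handle: see scoop_grip.
- scoop_grip (a point): Point on the axis of the scoop's black handle, at (-84, 0, 78) mm in the scoop's frame: where to grip it across y. The handle is a flat-sided bar, 16 mm wide (y) and 24 mm deep, that rises backwards at 54 degrees from the back wall's top and ends about 25 mm above and 20 mm behind this point.
- scoop_lip (a point): Middle of the scoop's front lip, on the underside, at (32, 0, 0) mm in the scoop's frame.
- block1: Waxed beech polishing block 1 of 8 to 12 alike (absent ones give None): a 28 mm cube, edges rounded to 7 mm, 16 g, slippery (friction about 0.3). Origin at its centre. Starts on the bin floor, towards the far wall.
- block2: Waxed beech polishing block 2 of 8 to 12 alike (absent ones give None): a 28 mm cube, edges rounded to 7 mm, 16 g, slippery (friction about 0.3). Origin at its centre. Starts on the bin floor, towards the far wall.
- block3: Waxed beech polishing block 3 of 8 to 12 alike (absent ones give None): a 28 mm cube, edges rounded to 7 mm, 16 g, slippery (friction about 0.3). Origin at its centre. Starts on the bin floor, towards the far wall.
- block4: Waxed beech polishing block 4 of 8 to 12 alike (absent ones give None): a 28 mm cube, edges rounded to 7 mm, 16 g, slippery (friction about 0.3). Origin at its centre. Starts on the bin floor, towards the far wall.
- block5: Waxed beech polishing block 5 of 8 to 12 alike (absent ones give None): a 28 mm cube, edges rounded to 7 mm, 16 g, slippery (friction about 0.3). Origin at its centre. Starts on the bin floor, towards the far wall.
- block6: Waxed beech polishing block 6 of 8 to 12 alike (absent ones give None): a 28 mm cube, edges rounded to 7 mm, 16 g, slippery (friction about 0.3). Origin at its centre. Starts on the bin floor, towards the far wall.
- block7: Waxed beech polishing block 7 of 8 to 12 alike (absent ones give None): a 28 mm cube, edges rounded to 7 mm, 16 g, slippery (friction about 0.3). Origin at its centre. Starts on the bin floor, towards the far wall.
- block8: Waxed beech polishing block 8 of 8 to 12 alike (absent ones give None): a 28 mm cube, edges rounded to 7 mm, 16 g, slippery (friction about 0.3). Origin at its centre. Starts on the bin floor, towards the far wall.
- block9: Waxed beech polishing block 9 of 8 to 12 alike (absent ones give None): a 28 mm cube, edges rounded to 7 mm, 16 g, slippery (friction about 0.3). Origin at its centre. Starts on the bin floor, towards the far wall.
- block10: Waxed beech polishing block 10 of 8 to 12 alike (absent ones give None): a 28 mm cube, edges rounded to 7 mm, 16 g, slippery (friction about 0.3). Origin at its centre. Starts on the bin floor, towards the far wall.
- block11: Waxed beech polishing block 11 of 8 to 12 alike (absent ones give None): a 28 mm cube, edges rounded to 7 mm, 16 g, slippery (friction about 0.3). Origin at its centre. Starts on the bin floor, towards the far wall.
- block12: Waxed beech polishing block 12 of 8 to 12 alike (absent ones give None): a 28 mm cube, edges rounded to 7 mm, 16 g, slippery (friction about 0.3). Origin at its centre. Starts on the bin floor, towards the far wall.
- case: Black spectacle case, 158 x 62 x 40 mm (x, y, z), a bystander. Origin at the centre of its underside.
- mug: White mug, 72 mm across, 90 mm tall, a bystander. Origin at its bottom centre.
- frame_b: Amber spectacle frame, folded, 26 x 132 x 41 mm, a bystander on the robot's side of the bin and mat. Origin at its bottom.
- driver: Screwdriver, 160 mm long, lying flat, a bystander. Origin at its underside.

How it is judged:
By the outcome, as a careful person would: the job done as asked, in the order asked, and still so for the second after the job is handed in, with the robot touching nothing.
Of block3, block4, block5, block6, block7, block8, block9, block10, block11, block12 only 6 to 10 are there at a start; the rules pass over those that are not, and their reading is None.
At some moment in a run one of scoop, cover may be knocked a few centimetres aside while the robot is not near it.
It also fails if it takes over 200 s, if anything falls off the work surface, if the arm or the gripper's body presses on something with over 40 N, if the wrist force passes 120 N, or if a joint passes its speed limit or range.

### The arm

A 7-joint arm with a two-finger parallel gripper is mounted at the origin on the work surface. World frame = base frame: x ahead of the robot, y to its left, z up, the work surface at z = 0. Lengths are in m, angles in rad, forces in N, time in s.
With the tool pointing down it reaches from about 0.4 to 0.85 m from the base axis. Payload 4.5 kg.
Tool frame: the origin (TCP) lies between the finger pads; the fingertips stand r.tip_reach ahead of it and the grasp point (between the pads) lies 3 mm ahead of it (r.tip_reach is the distance from the TCP to the fingertips, in m); z points along the fingers, y is the line along which they close (so a half turn about z gives the same grasp; the last joint's range is limited). The gripper opens to 88 mm and grips with 3 to 60 N. Pads are 18 mm wide; open, the fingers measure 123 mm over their backs; the gripper's body (75 mm by 187 mm) begins 45 mm behind the grasp point.
Start: joints at [-1.288, 0.689, -0.195, 1.565, 0.157, 0.902, -0.215], TCP at [0.154, 0.606, 0.261] pointing down, gripper open.
Joint ranges: [-3.01, 3.01], [-0.46, 2.08], [-1.47, 1.51], [0.13, 2.56], [-1, 4.14], [0.04, 2.09], [-2.66, 2.66]. Speed limits (rad/s): [2.57, 2.57, 3.14, 3.14, 3.14, 3.14, 3.14].

### API

Orientations are given as a unit quaternion [x, y, z, w].
In Python, from plant import r gives the robot as it stands.
- The arm moves only by the tool step_arm, never from a script. Its argument "motion" is a list of rows, each an object with "dp": the shift along the tool's x, y, z in mm, a list of three; "twist": the turn, a rotation vector about the tool's x, y, z in rad, a list of three; "hand": the opening, from -1 (shut) to 1 (fully open). In form: [{"dp": [dx, dy, dz], "twist": [rx, ry, rz], "hand": hand}, ...]. A call has 1 to 5 rows; each row is the pose to reach, as a shift and turn from the pose commanded when the call began, along the tool's axes at that moment; what a row does not reach only later rows make up. A row lasts 1/8 s, in which the tool goes at most 62.5 mm and 10.7 degrees, less where a joint would pass 70% of its speed; a pose out of reach is approached as far as the arm can. A call with a gripper value outside its range is refused whole. The fingers move at their own pace and stop on an object; "force" is the grip in N (left out, the last holds). Time passes only in rows, so rows that repeat a pose let the fingers close. It gives the time, the measured TCP pose, the force, the opening and the grip force at its end, in the units of the state.
- r.get_state(): the state, without advancing time (a new reading comes with each control period).
- r.snapshot(name): name is "scene" or "side" or "wrist"; returns a dict with "pixels" (480x640x3 uint8, red, green, blue), "depth" (480x640 float32, m along the optical axis (not along the pixel's ray), 0 where there is no reading), "fx", "fy", "cx", "cy" (pixels), "D" ([k1, k2, p1, p2, k3] as OpenCV has them; the pictures are not rectified), "xyz" and "orientation" of the camera in the world; the wrist camera has in their place "mount" (4x4, takes a point from camera to tool coordinates, whose origin is the TCP and whose axes are the flange's). Camera axes: x right, y down, z forward; pixel columns grow to the right and rows downward; lengths in m; the calibration is good to about 2 mm. A picture is of the moment at which its call begins: read the wrist's pose just before it.
- r.finish_job(): hands the job in; it is judged then, once.
Trained networks look in the newest picture that a camera, given by its name, has taken for a name from the list of things; names that differ only in an ending like _2 or _b are one class to them, and where a whole thing is asked for, a point or a joint stands for the part that bears it (a point fixed in the world has none). Each returns a list of dicts, best first, with "score" (0 to 1); they miss things now and then, are a little off and sometimes report something else, mostly with a low value. They report only what shows in the picture. A call takes as long as a camera call.
- r.search_frame(camera, thing): "at" ([x, y, z] in m, in the coordinates of the camera as it stood for that picture, good to about 4 mm: the middle of the surface that is visible of it).
The state is a dict: "clock": time; "q": joint angles; "qd": joint speeds; "joint_torque": joint torques, N m; "tool_pos": TCP position; "eef_rot": TCP orientation; "contact_force": force on the tool from outside, world axes, zero at the start; "moment": the same for the moment, N m; "opening": opening from 0.0 (shut) to 1.0 (fully open); "finger_force": force on a finger pad.
Only numpy, scipy, OpenCV 4.12 (cv2) and the standard library are available. Lean on these libraries where they do the work, as an engineer would, in place of code of your own. Each camera call takes 0.05 s, during which the arm holds its last target. There are 200 camera calls.

## Working session

There is one attempt and no reset: what is moved stays moved. The work goes in short steps, Python scripts to look and compute and a tool call to move; the robot and the scene stay as the last step left them, time stands still between calls to the robot, and variables do not carry over. Pictures are saved under pics/ and viewed, at most 14 in all, crops included, and the job is handed in when it is done.

Besides the shell and the picture viewer there is one more tool, called after ">>>" as name(argument=value, ...), one argument or row to a line, values as JSON. step_arm: Moves the arm, as the interface text tells. Its arguments: {"type":"object","properties":{"motion":{"type":"array"},"force":{"type":"number"}},"required":["motion"]}

```bash
ls; mkdir -p pics; cat > h.py <<'E'
import numpy as np, cv2
from scipy.spatial.transform import Rotation as R
from plant import r
def cam(name):
    st=r.get_state(); s=r.snapshot(name)
    if 'mount' in s:
        T=np.eye(4);T[:3,:3]=R.from_quat(st['eef_rot']).as_matrix();T[:3,3]=st['tool_pos'];T=T@np.array(s['mount'])
    else:
        T=np.eye(4);T[:3,3]=s['xyz'];T[:3,:3]=R.from_quat(s['orientation']).as_matrix()
    s['T']=T; s['K']=np.array([[s['fx'],0,s['cx']],[0,s['fy'],s['cy']],[0,0,1]]); s['D']=np.array(s['D'],float)
    return s
def cloud(s):
    v,u=np.mgrid[0:480,0:640]
    p=cv2.undistortPoints(np.stack([u.ravel(),v.ravel()],1).astype(np.float64)[:,None],s['K'],s['D'])[:,0]
    d=s['depth'].ravel().astype(float); P=np.c_[p*d[:,None],d]
    W=P@s['T'][:3,:3].T+s['T'][:3,3]; W[d<=0]=np.nan
    return W.reshape(480,640,3)
def save(s,n): cv2.imwrite('pics/'+n+'.png',s['pixels'][:,:,::-1])
def find(c,s,t):
    return [(round(o['score'],2),np.round(s['T'][:3,:3]@np.array(o['at'])+s['T'][:3,3],3).tolist()) for o in r.search_frame(c,t)]
E
python3 - <<'E'
from h import *
print({k:np.round(v,3).tolist() for k,v in r.get_state().items()},r.tip_reach)
for c in ['scene','side']:
    s=cam(c);save(s,c+'0');print(c,np.round(s['T'],3).tolist(),s['fx'])
    W=cloud(s);np.save(c+'0.npy',W)
    for t in ['tub','cover','mat','bin','scoop','scoop_grip','case','mug','frame_b','driver','block1']:
        print(t,find(c,s,t)[:14])
E
```

```text
pics
{'clock': 0.0, 'q': [-1.288, 0.69, -0.195, 1.566, 0.157, 0.902, -0.215], 'qd': [0.001, -0.001, -0.0, 0.0, -0.0, -0.002, 0.0], 'joint_torque': [-0.0, -52.756, -1.267, -15.343, -0.053, 0.007, 0.0], 'tool_pos': [0.154, 0.605, 0.26], 'eef_rot': [0.124, 0.992, -0.001, -0.0], 'contact_force': [-0.557, -0.189, 0.297], 'moment': [-0.018, -0.009, 0.003], 'finger_force': 0.0, 'opening': 0.996} 0.022
scene [[-0.661, 0.442, -0.606, 1.033], [0.75, 0.407, -0.521, 0.397], [0.016, -0.799, -0.601, 0.563], [0.0, 0.0, 0.0, 1.0]] 441.276525954045
tub [(0.91, [0.559, -0.269, 0.084])]
cover [(0.83, [0.513, -0.335, 0.143])]
mat [(0.73, [0.516, 0.335, 0.0]), (0.4, [0.767, 0.199, 0.021])]
bin [(0.96, [0.469, 0.026, 0.009])]
scoop [(0.69, [0.69, -0.092, 0.013]), (0.59, [0.67, 0.138, 0.034])]
scoop_grip [(0.76, [0.691, -0.087, 0.01]), (0.74, [0.491, -0.012, 0.032])]
case [(0.91, [0.668, 0.138, 0.036]), (0.67, [0.518, 0.025, 0.029]), (0.56, [0.499, -0.079, 0.029]), (0.51, [0.772, 0.063, 0.056])]
mug [(0.76, [0.773, 0.061, 0.055])]
frame_b [(0.66, [0.379, 0.167, 0.023]), (0.35, [0.523, 0.335, 0.001])]
drive
[... 624 characters left out ...]
76, 0.008, 0.011])]
scoop [(0.81, [0.676, -0.093, 0.002]), (0.2, [0.382, 0.162, 0.03])]
scoop_grip [(0.64, [0.677, -0.095, 0.006])]
case [(0.59, [0.639, 0.103, 0.043])]
mug [(0.79, [0.763, 0.038, 0.066])]
frame_b [(0.69, [0.449, -0.037, 0.027]), (0.63, [0.384, 0.162, 0.028]), (0.52, [0.515, -0.022, 0.033])]
driver [(0.83, [0.754, 0.179, 0.02])]
block1 [(0.85, [0.485, -0.059, 0.027]), (0.82, [0.479, -0.027, 0.029]), (0.78, [0.446, -0.04, 0.03]), (0.73, [0.523, -0.079, 0.036]), (0.73, [0.509, 0.013, 0.028]), (0.7, [0.459, -0.092, 0.031]), (0.63, [0.412, -0.33, 0.112]), (0.62, [0.505, -0.091, 0.031]), (0.52, [0.52, -0.053, 0.031]), (0.47, [0.514, -0.022, 0.033]), (0.26, [0.679, -0.092, 0.005])]
```

View pics/scene0.png

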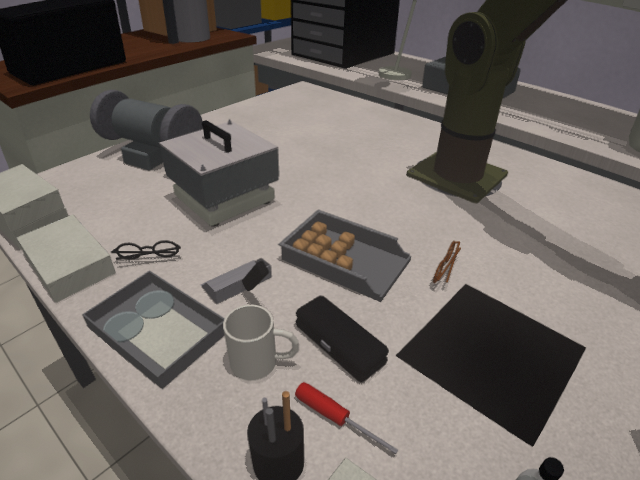

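View pics/side0.png

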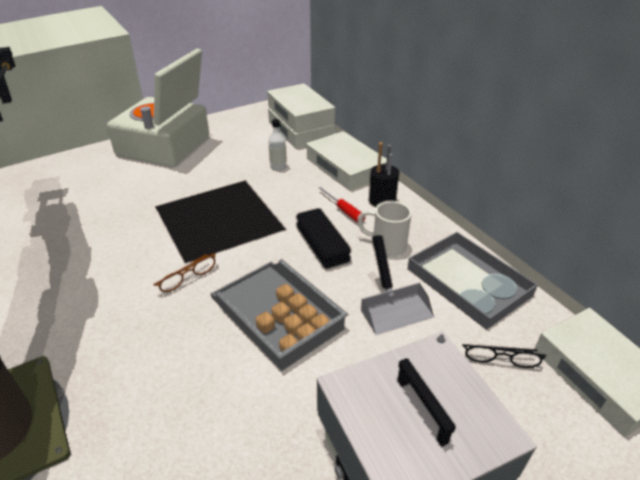

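```bash
cat > meas.py <<'E'
from h import *
def rect(P,name):
    P=P[~np.isnan(P).any(1)]
    rc=cv2.minAreaRect((P[:,:2]*1000).astype(np.float32))
    print(name,len(P),'c',np.round(rc[0],1),'size',np.round(rc[1],1),'ang',round(rc[2],1),'z',np.round(np.percentile(P[:,2],[5,50,95]),4))
    return P
def box(W,x,y,z):
    W=W.reshape(-1,3);m=(W[:,0]>x[0])&(W[:,0]<x[1])&(W[:,1]>y[0])&(W[:,1]<y[1])&(W[:,2]>z[0])&(W[:,2]<z[1]);return W[m]
E
python3 - <<'E'
from meas import *
for c in ['scene','side']:
    W=np.load(c+'0.npy'); print(c)
    print('bench z',np.nanmedian(box(W,(.3,.45),(.3,.45),(-.02,.02))[:,2]))
    rect(box(W,(.35,.7),(-.5,-.15),(.139,.151)),'cover')
    rect(box(W,(.35,.7),(-.5,-.2),(.172,.2)),'handle')
    rect(box(W,(.35,.66),(-.15,.14),(.034,.046)),'binwalltop')
    rect(box(W,(.35,.62),(-.15,.14),(.008,.016)),'binlip?')
    rect(box(W,(.57,.78),(-.17,0.05),(.015,.035)),'scoopside')
    rect(box(W,(.57,.74),(-.17,0.04),(.05,.12)),'scoophandle')
    rect(box(W,(.58,.78),(-.17,0.0),(.003,.12)),'scoopall')
    s=rect(box(W,(.3,.7),(.18,.6),(.0015,.01)),'mat')
E
```

```text
scene
bench z -2.170795514899737e-06
cover 3112 c [ 502.8 -352.8] size [196.1 194. ] ang 82.5 z [0.1414 0.1434 0.1449]
handle 230 c [ 504.3 -352.2] size [103.5  16.1] ang 83.7 z [0.1734 0.1817 0.1843]
binwalltop 1830 c [542.   10.7] size [273.8 227.3] ang 9.1 z [0.0358 0.0389 0.0404]
binlip? 800 c [511.2  -8.5] size [191.8 247.1] ang 9.8 z [0.0086 0.0117 0.0156]
scoopside 936 c [721.  -51.2] size [188.6 184.2] ang 71.1 z [0.0161 0.0249 0.0324]
scoophandle 351 c [700.7  -5. ] size [115.9  31.4] ang 60.7 z [0.0541 0.0886 0.1067]
scoopall 1657 c [706.7 -80.9] size [142.1 180.5] ang 77.2 z [0.0043 0.0231 0.1007]
mat 10413 c [501.7 374.7] size [382.  395.9] ang 89.0 z [0.0016 0.0023 0.0038]
side
bench z 0.0038820595346059084
cover 19450 c [ 504.6 -353.3] size [192.3 192.4] ang 82.6 z [0.145  0.1467 0.1483]
handle 1248 c [ 504.1 -354. ] size [103.9  15.8] ang 82.2 z [0.177  0.186  0.1879]
binwalltop 2376 c [543.7   9.7] size [270.1 225.6] ang 9.8 z [0.0343 0.0415 0.044 ]
binlip? 1093 c [503.9  -4.2] size [244.7 231.3] ang 89.5 z [0.0082 0.0121 0.0156]
scoopside 1424 c [700.8 -58.1] size [208.8 171.8] ang 85.0 z [0.016  0.0252 0.033 ]
scoophandle 523 c [698.2  -8.8] size [124.   32.1] ang 60.9 z [0.0534 0.0802 0.1081]
scoopall 4453 c [679.9 -85. ] size [169.9 199.5] ang 90.0 z [0.0031 0.0071 0.0829]
mat 15676 c [500. 390.] size [400. 420.] ang 0.0 z [0.0019 0.0042 0.0072]
```

>>> step_arm(
  motion=[
    {"dp": [-60,-30,-10],"twist": [0,0,0.18],"hand": 1},
    {"dp": [-110,-56,-24],"twist": [0,0,0.36],"hand": 1},
    {"dp": [-165,-84,-36],"twist": [0,0,0.54],"hand": 1},
    {"dp": [-220,-112,-48],"twist": [0,0,0.72],"hand": 1},
    {"dp": [-275,-140,-60],"twist": [0,0,0.9],"hand": 1},
  ],
)

```text
clock: 1.82
tool_pos: [0.3858, 0.4023, 0.321]
eef_rot: [0.546, 0.838, 0.0, -0.0]
contact_force: [0.5, 0.5, -0.6]
opening: 1.001
finger_force: 0.0
```

```bash
cat >> meas.py <<'E'
def pca(P,name):
    q=P[:,:2]; c=q.mean(0); u,s,v=np.linalg.svd(q-c); d=v[0]
    print(name,'mean',np.round(c*1000,1),'dir',round(np.degrees(np.arctan2(d[1],d[0]))%180,1),'ext',np.round(((q-c)@v.T).min(0)*1e3),np.round(((q-c)@v.T).max(0)*1e3))
def goal(p,yaw,tilt=0,show=True):
    """TCP target p; tool y along yaw(deg) in xy; tilt: deg rotation about tool y from pointing down. prints dp mm,twist"""
    st=r.get_state(); R0=R.from_quat(st['eef_rot'])
    y=np.array([np.cos(np.radians(yaw)),np.sin(np.radians(yaw)),0]); z=np.array([0,0,-1.]); x=np.cross(y,z)
    Rg=R.from_matrix(np.c_[x,y,z])*R.from_rotvec([0,np.radians(tilt),0])
    dp=R0.inv().apply(np.array(p)-st['tool_pos'])*1000; tw=(R0.inv()*Rg).as_rotvec()
    if show: print('t',round(st['clock'],2),'pos',np.round(st['tool_pos'],4),'dp',np.round(dp,1),'|',round(np.linalg.norm(dp)),'twist',np.round(tw,3),'F',np.round(st['contact_force'],1),'open',round(st['opening'],3),'ff',round(st['finger_force'],1))
E
python3 - <<'E'
from meas import *
for c in ['scene','side']:
    W=np.load(c+'0.npy'); print(c)
    pca(box(W,(.42,.58),(-.45,-.25),(.172,.2)),'handle')
    far=box(W,(.38,.62),(-.16,.12),(.034,.046))
    # walls: fit rect after rejecting case
    far=far[~((far[:,0]>.56)&(far[:,1]>.04))]; rect(far,'bin')
    rect(box(W,(.60,.78),(-.17,-.02),(.015,.034)),'scoop rim'); rect(box(W,(.60,.75),(-.17,-.04),(.004,.034)),'scoop')
    pca(box(W,(.60,.74),(-.1,0.035),(.05,.105)),'scoop handle')
    m=box(W,(.3,.75),(.18,.6),(-.01,.01))
    I=cam(c); 
    col=I['pixels'].astype(int).sum(2).ravel(); Wf=W.reshape(-1,3)
    mm=(col<110)&(Wf[:,0]>.37)&(Wf[:,0]<.7)&(Wf[:,1]>.17)&(Wf[:,1]<.5)&(Wf[:,2]<.012)
    M=(mm.reshape(480,640)).astype(np.uint8); n,l,st,_=cv2.connectedComponentsWithStats(M); k=1+st[1:,4].argmax()
    rect(W[l==k],'mat')
goal([.504,-.353,.30],0)
E
```

```text
scene
handle mean [ 507.5 -345.8] dir 83.9 ext [-58.  -6.] [45. 10.]
bin 966 c [484.7 -18.5] size [151.4 187.9] ang 9.0 z [0.035  0.0386 0.0404]
scoop rim 739 c [695.  -96.7] size [144.8 167.3] ang 89.4 z [0.0161 0.0242 0.0294]
scoop 564 c [673.8 -91.3] size [ 86.2 120.6] ang 80.1 z [0.0049 0.0182 0.0294]
scoop handle mean [690.5 -24.3] dir 86.8 ext [-39. -46.] [59. 11.]
mat 15453 c [504.7 325.2] size [227.6 231.5] ang 88.5 z [0.0002 0.0019 0.0035]
side
handle mean [ 501.6 -358.1] dir 82.8 ext [-56.  -6.] [48. 10.]
bin 1718 c [507.9 -14.1] size [191.5 190.9] ang 9.8 z [0.0343 0.0413 0.0439]
scoop rim 1139 c [694.1 -96. ] size [144.2 168.8] ang 89.0 z [0.0161 0.0252 0.0324]
scoop 1793 c [ 674.7 -105.3] size [149.2 128.9] ang 0.4 z [0.0041 0.0069 0.0303]
scoop handle mean [681.1 -39.2] dir 66.0 ext [-91. -13.] [28. 24.]
mat 5589 c [503.2 322.7] size [222.6 222. ] ang 88.7 z [0.0035 0.0057 0.0078]
t 1.93 pos [0.3918 0.3975 0.322 ] dp [-733.6 -193.6   24.3] | 759 twist [0.006 0.003 0.406] F [ 0.1 -0.7  0.4] open 1.002 ff 0.0
```

>>> step_arm(
  motion=[
    {"dp": [-59,-16,2],"twist": [0,0,0.11],"hand": 1},
    {"dp": [-117,-32,4],"twist": [0,0,0.22],"hand": 1},
    {"dp": [-176,-48,6],"twist": [0,0,0.33],"hand": 1},
    {"dp": [-234,-64,8],"twist": [0,0,0.44],"hand": 1},
    {"dp": [-293,-80,9],"twist": [0,0,0.538],"hand": 1},
  ],
)

```text
clock: 2.55
tool_pos: [0.4316, 0.1024, 0.3115]
eef_rot: [0.747, 0.664, 0.001, 0.0]
contact_force: [0.7, 0.2, 0.9]
opening: 1.003
finger_force: 0.0
```

>>> step_arm(
  motion=[
    {"dp": [-58,15,2],"twist": [0,0,0],"hand": 1},
    {"dp": [-116,30,4],"twist": [0,0,0],"hand": 1},
    {"dp": [-174,45,6],"twist": [0,0,0],"hand": 1},
    {"dp": [-232,60,8],"twist": [0,0,0],"hand": 1},
    {"dp": [-290,75,9],"twist": [0,0,0],"hand": 1},
  ],
)

```text
clock: 3.18
tool_pos: [0.4729, -0.1944, 0.3023]
eef_rot: [0.746, 0.666, 0.0, -0.0]
contact_force: [0.9, 0.7, -0.5]
opening: 0.999
finger_force: 0.0
```

>>> step_arm(
  motion=[
    {"dp": [-50,15,2],"twist": [0,0,0],"hand": 1},
    {"dp": [-100,30,4],"twist": [0,0,0],"hand": 1},
    {"dp": [-149,46,6],"twist": [0,0,0],"hand": 1},
    {"dp": [-149,46,6],"twist": [0,0,0],"hand": 1},
  ],
)

```text
clock: 3.68
tool_pos: [0.5002, -0.3508, 0.2958]
eef_rot: [0.749, 0.663, -0.001, 0.001]
contact_force: [-0.3, 1.9, 0.6]
opening: 0.998
finger_force: 0.0
```

```bash
python3 - <<'E'
from meas import *
s=cam('wrist'); W=cloud(s); save(s,'w1'); np.save('w1.npy',W)
print(find('wrist',s,'cover'))
h=box(W,(.4,.6),(-.5,-.2),(.17,.2)); print(np.nanmedian(h[:,2])); pca(h,'handle'); rect(h,'h')
rect(box(W,(.3,.7),(-.6,-.1),(.135,.155)),'cover')
goal([.504,-.353,.181],-7)
E
```

```text
[(0.96, [0.506, -0.34, 0.145])]
0.18505875601832444
handle mean [ 505.6 -350.3] dir 82.9 ext [-47.  -7.] [56.  7.]
h 3983 c [ 505.3 -354.7] size [103.9  13.7] ang 83.0 z [0.1831 0.1851 0.1862]
cover 73765 c [ 498.3 -413.2] size [307.5 191. ] ang 83.1 z [0.1441 0.1453 0.1466]
t 3.77 pos [ 0.501  -0.3456  0.2958] dp [ -7.2   3.9 114.8] | 115 twist [-0.001 -0.001  0.007] F [-0.1 -0.1  0.2] open 1.002 ff 0.0
```

>>> step_arm(
  motion=[
    {"dp": [-2,4,50],"twist": [0,0,0],"hand": 1},
    {"dp": [-3,4,90],"twist": [0,0,0],"hand": 1},
    {"dp": [-4,4,114],"twist": [0,0,0],"hand": 1},
    {"dp": [-4,4,114],"twist": [0,0,0],"hand": -1},
    {"dp": [-4,4,114],"twist": [0,0,0],"hand": -1},
  ],
  force=60,
)

```text
clock: 4.4
tool_pos: [0.5054, -0.35, 0.1835]
eef_rot: [0.746, 0.666, 0.001, 0.001]
contact_force: [0.2, -0.9, -0.8]
opening: 0.794
finger_force: 0.0
```

>>> step_arm(
  motion=[
    {"dp": [0,0,0],"twist": [0,0,0],"hand": -1},
    {"dp": [0,0,0],"twist": [0,0,0],"hand": -1},
    {"dp": [0,0,0],"twist": [0,0,0],"hand": -1},
  ],
)

```text
clock: 4.78
tool_pos: [0.5046, -0.351, 0.1828]
eef_rot: [0.747, 0.665, 0.0, 0.0]
contact_force: [-0.0, -0.0, -0.6]
opening: 0.457
finger_force: 0.0
```

>>> step_arm(
  motion=[
    {"dp": [0,0,0],"twist": [0,0,0],"hand": -1},
    {"dp": [0,0,0],"twist": [0,0,0],"hand": -1},
    {"dp": [0,0,0],"twist": [0,0,0],"hand": -1},
    {"dp": [0,0,0],"twist": [0,0,0],"hand": -1},
  ],
)

```text
clock: 5.28
tool_pos: [0.5045, -0.3509, 0.1823]
eef_rot: [0.747, 0.665, 0.0, 0.0]
contact_force: [-0.1, -0.4, -0.3]
opening: 0.146
finger_force: 60.0
```

```bash
python3 - <<'E'
from meas import *
goal([.504,-.353,.181],-7); st=r.get_state(); print(st['tool_pos'],st['eef_rot'])
E
```

```text
t 5.28 pos [ 0.5045 -0.3509  0.1823] dp [-2.1 -0.3  1.3] | 2 twist [ 0.    -0.     0.006] F [-0.1 -0.4 -0.3] open 0.146 ff 60.0
[ 0.5045246  -0.35093317  0.18226746] [7.46955381e-01 6.64874158e-01 8.15175990e-05 7.73178562e-05]
```

>>> step_arm(
  motion=[
    {"dp": [0,0,-8],"twist": [0,0,0],"hand": -1},
    {"dp": [0,0,-20],"twist": [0,0,0],"hand": -1},
    {"dp": [0,0,-40],"twist": [0,0,0],"hand": -1},
    {"dp": [0,0,-60],"twist": [0,0,0],"hand": -1},
    {"dp": [0,0,-60],"twist": [0,0,0],"hand": -1},
  ],
)

```text
clock: 5.9
tool_pos: [0.5052, -0.3516, 0.2443]
eef_rot: [0.747, 0.665, 0.001, 0.002]
contact_force: [-0.0, -0.7, -4.0]
opening: 0.147
finger_force: 60.0
```

>>> step_arm(
  motion=[
    {"dp": [35,-4,0],"twist": [0,0,0],"hand": -1},
    {"dp": [85,-10,0],"twist": [0,0,0],"hand": -1},
    {"dp": [140,-16,0],"twist": [0,0,0],"hand": -1},
    {"dp": [195,-23,0],"twist": [0,0,0],"hand": -1},
    {"dp": [250,-29,0],"twist": [0,0,0],"hand": -1},
  ],
)

```text
clock: 6.52
tool_pos: [0.5039, -0.0973, 0.2418]
eef_rot: [0.747, 0.665, -0.0, -0.0]
contact_force: [1.8, -0.4, -3.4]
opening: 0.153
finger_force: 60.0
```

>>> step_arm(
  motion=[
    {"dp": [55,-6,0],"twist": [0,0,0],"hand": -1},
    {"dp": [110,-13,0],"twist": [0,0,0],"hand": -1},
    {"dp": [165,-19,0],"twist": [0,0,0],"hand": -1},
    {"dp": [220,-26,0],"twist": [0,0,0],"hand": -1},
    {"dp": [275,-32,0],"twist": [0,0,0],"hand": -1},
  ],
)

```text
clock: 7.15
tool_pos: [0.5039, 0.1794, 0.2419]
eef_rot: [0.747, 0.665, -0.0, -0.0]
contact_force: [0.9, -0.7, -4.4]
opening: 0.148
finger_force: 60.0
```

>>> step_arm(
  motion=[
    {"dp": [50,-6,0],"twist": [0,0,-0.03],"hand": -1},
    {"dp": [95,-11,0],"twist": [0,0,-0.06],"hand": -1},
    {"dp": [130,-15,30],"twist": [0,0,-0.09],"hand": -1},
    {"dp": [146,-17,70],"twist": [0,0,-0.09],"hand": -1},
    {"dp": [146,-17,110],"twist": [0,0,-0.09],"hand": -1},
  ],
)

```text
clock: 7.78
tool_pos: [0.5035, 0.3272, 0.1305]
eef_rot: [0.715, 0.699, 0.0, -0.001]
contact_force: [0.9, -0.1, -3.7]
opening: 0.146
finger_force: 60.0
```

```bash
python3 - <<'E'
from meas import *
goal([.504,.324,.0455],-1.5)
E
```

```text
t 7.78 pos [0.5035 0.3272 0.1305] dp [-3.3  0.6 85. ] | 85 twist [-0.001 -0.002  0.004] F [ 0.9 -0.1 -3.7] open 0.146 ff 60.0
```

>>> step_arm(
  motion=[
    {"dp": [-1,0,40],"twist": [0,0,0],"hand": -1},
    {"dp": [-2,0,70],"twist": [0,0,0],"hand": -1},
    {"dp": [-3,0,82],"twist": [0,0,0],"hand": -1},
    {"dp": [-3,0,86],"twist": [0,0,0],"hand": -1},
    {"dp": [-3,0,86],"twist": [0,0,0],"hand": -1},
  ],
)

```text
clock: 8.4
tool_pos: [0.5051, 0.322, 0.0471]
eef_rot: [0.716, 0.698, 0.001, 0.0]
contact_force: [-0.0, 0.9, -4.6]
opening: 0.149
finger_force: 60.0
```

>>> step_arm(
  motion=[
    {"dp": [0,0,0],"twist": [0,0,0],"hand": 0.2},
    {"dp": [0,0,0],"twist": [0,0,0],"hand": 0.2},
    {"dp": [0,0,0],"twist": [0,0,0],"hand": 0.2},
    {"dp": [0,0,0],"twist": [0,0,0],"hand": 0.2},
    {"dp": [0,0,0],"twist": [0,0,0],"hand": 0.2},
  ],
)

```text
clock: 9.02
tool_pos: [0.5045, 0.3217, 0.0464]
eef_rot: [0.716, 0.698, 0.0, -0.0]
contact_force: [0.1, 0.5, 0.2]
opening: 0.598
finger_force: 0.0
```

>>> step_arm(
  motion=[
    {"dp": [0,0,-40],"twist": [0,0,0],"hand": 0.2},
    {"dp": [0,0,-100],"twist": [0,0,0],"hand": 0.2},
    {"dp": [0,0,-160],"twist": [0,0,0],"hand": 0.2},
    {"dp": [0,0,-220],"twist": [0,0,0],"hand": 0.2},
  ],
)

```text
clock: 9.52
tool_pos: [0.5042, 0.3214, 0.2683]
eef_rot: [0.716, 0.698, -0.0, -0.0]
contact_force: [0.4, -0.1, -0.7]
opening: 0.6
finger_force: 0.0
```

```bash
python3 - <<'E'
from meas import *
goal([.504,.324,.26],-1.5)
s=cam('wrist'); save(s,'w2'); W=cloud(s)
h=box(W,(.4,.6),(.2,.45),(.03,.06)); pca(h,'handle'); rect(h,'h'); rect(box(W,(.35,.65),(.2,.45),(.005,.012)),'plate')
# bench survey from scene
s=cam('scene'); W=cloud(s); np.save('scene1.npy',W); save(s,'scene1')
s=cam('side'); W2=cloud(s); np.save('side1.npy',W2); save(s,'side1')
cv2.imwrite('pics/crop1.png',cv2.resize(s['pixels'][200:400,190:490,::-1],None,fx=2.6,fy=2.6))
E
```

```text
t 9.53 pos [0.5042 0.3214 0.2683] dp [ 2.6 -0.3  8.3] | 9 twist [-0.  0.  0.] F [ 0.4 -0.1 -0.7] open 0.6 ff 0.0
handle mean [505.7 321.1] dir 88.2 ext [-48.  -7.] [54.  7.]
h 2015 c [505.9 318.3] size [102.1  13.6] ang 88.3 z [0.046  0.048  0.0493]
plate 40885 c [522.6 320.1] size [232.7 261.8] ang 88.1 z [0.007  0.0083 0.0096]
```

View pics/crop1.png

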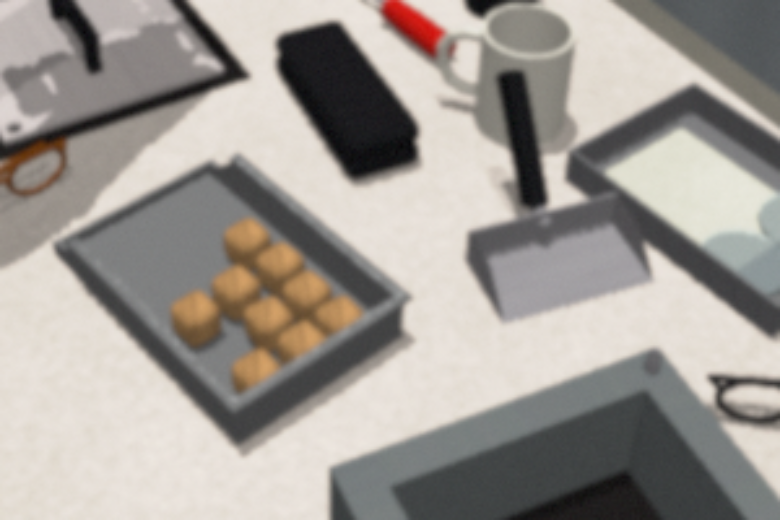

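>>> step_arm(
  motion=[
    {"dp": [-55,15,-25],"twist": [0,0,0],"hand": 0.6},
    {"dp": [-105,29,-47],"twist": [0,0,0],"hand": 0.6},
    {"dp": [-155,43,-69],"twist": [0,0,0],"hand": 0.6},
    {"dp": [-205,57,-91],"twist": [0,0,0],"hand": 0.6},
    {"dp": [-255,70,-113],"twist": [0,0,0],"hand": 0.6},
  ],
)

```text
clock: 10.3
tool_pos: [0.5673, 0.0634, 0.3782]
eef_rot: [0.716, 0.698, -0.001, -0.001]
contact_force: [0.4, 0.1, -0.0]
opening: 0.8
finger_force: 0.0
```

>>> step_arm(
  motion=[
    {"dp": [-45,12,-20],"twist": [0,0,0],"hand": 0.6},
    {"dp": [-65,18,-27],"twist": [0,0,0],"hand": 0.6},
    {"dp": [-65,18,-27],"twist": [0,0,0],"hand": 0.6},
    {"dp": [-65,18,-27],"twist": [0,0,0],"hand": 0.6},
  ],
)

```text
clock: 10.8
tool_pos: [0.5835, 0.0024, 0.4047]
eef_rot: [0.715, 0.699, -0.0, -0.002]
contact_force: [0.6, -0.1, -0.5]
opening: 0.805
finger_force: 0.0
```

```bash
python3 - <<'E'
from meas import *
goal([.58,0,.4],-1.5)
s=cam('wrist'); save(s,'w3'); W=cloud(s); np.save('w3.npy',W); np.save('w3T.npy',s['T'])
print(np.round(s['T'],3).tolist(), s['fx'])
print('cov',np.nanmin(W[...,:2],axis=(0,1)),np.nanmax(W[...,:2],axis=(0,1)))
for t in ['scoop','scoop_grip','bin','block1']: print(t,find('wrist',s,t))
rect(box(W,(.36,.61),(-.16,.12),(.034,.046)),'bin')
pca(box(W,(.60,.76),(-.1,0.08),(.045,.115)),'scoop handle'); rect(box(W,(.60,.76),(-.17,0.035),(.018,.032)),'scoop rim')
E
```

```text
t 10.8 pos [0.5835 0.0024 0.4047] dp [-2.5 -3.4  4.8] | 6 twist [-0.003 -0.002  0.004] F [ 0.6 -0.1 -0.5] open 0.805 ff 0.0
[[1.0, -0.019, -0.01, 0.587], [-0.022, -0.949, -0.314, 0.083], [-0.004, 0.314, -0.949, 0.529], [0.0, 0.0, 0.0, 1.0]] 430.05351758288805
cov [ 0.11785049 -0.75805799] [1.6918918  0.34474628]
scoop [(0.65, [0.707, -0.092, -0.001])]
scoop_grip [(0.73, [0.706, -0.094, 0.002])]
bin [(0.6, [0.468, 0.021, 0.002]), (0.57, [0.489, -0.052, 0.033])]
block1 [(0.97, [0.453, -0.027, 0.03]), (0.96, [0.465, -0.087, 0.029]), (0.92, [0.528, -0.042, 0.03]), (0.87, [0.493, -0.052, 0.032]), (0.86, [0.519, -0.014, 0.03]), (0.84, [0.535, -0.079, 0.031]), (0.7, [0.514, 0.016, 0.034]), (0.68, [0.501, -0.085, 0.029]), (0.6, [0.489, -0.017, 0.029])]
bin 3399 c [486.1 -19.4] size [146.7 189. ] ang 9.8 z [0.0357 0.0402 0.0418]
scoop handle mean [728.6  15.9] dir 67.9 ext [-70. -11.] [78. 30.]
scoop rim 672 c [711.2 -37.6] size [153.3 119.3] ang 78.7 z [0.019  0.0268 0.0309]
```

View pics/w3.png

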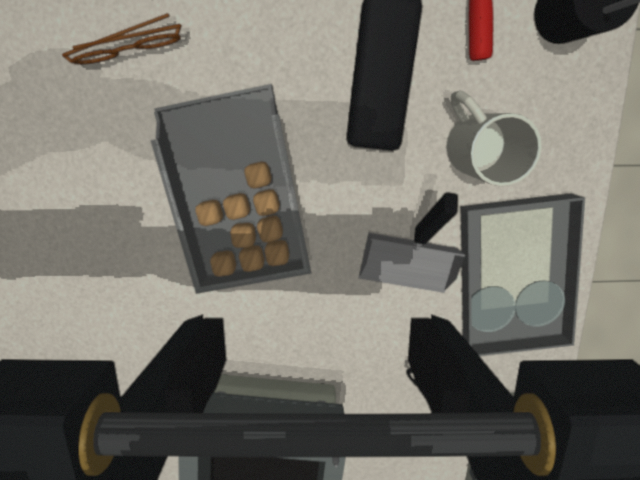

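```bash
cat > fit.py <<'E'
from meas import *
from scipy.optimize import least_squares
A=np.radians(54)
I3=np.eye(3); H=np.array([[-np.cos(A),0,np.sin(A)],[0,1,0],[-np.sin(A),0,-np.cos(A)]]) # rows: handle axes
SC=[((0,0,1),(32,59,1),I3),((-31,0,15),(1,59,15),I3),((-14,58,13),(18,1,13),I3),((-14,-58,13),(18,1,13),I3),((-76.5,0,67),(46,8,12),H)]
BIN=[((0,0,2),(109,69,2),I3),((107,0,20),(2,69,20),I3),((15,67,20),(94,2,20),I3),((15,-67,20),(94,2,20),I3),((-107,0,6),(2,69,6),I3)]
COV=[((0,0,2.5),(95,95,2.5),I3),((0,0,38),(7,52,7),I3)]
TUB=[((0,84,105),(95,11,35),I3),((0,-84,105),(95,11,35),I3),((84,0,105),(11,95,35),I3),((-84,0,105),(11,95,35),I3)]
def sdf(P,B):
    d=[]
    for c,h,M in B:
        q=np.abs((P-np.array(c))@M.T)-np.array(h)
        d.append(np.abs(np.linalg.norm(np.maximum(q,0),axis=1)+np.minimum(q.max(1),0)))
    return np.min(d,0)
def loc(P,x): # world m -> local mm
    c,s=np.cos(x[2]),np.sin(x[2]); Q=P*1000-np.array([x[0],x[1],x[3]]); return np.c_[c*Q[:,0]+s*Q[:,1],-s*Q[:,0]+c*Q[:,1],Q[:,2]]
def fit(W,B,x0,gates=(25,12,7),zmin=.003,fz=True,name=''):
    x=np.array([x0[0],x0[1],np.radians(x0[2]),x0[3] if len(x0)>3 else 0.]); P0=W.reshape(-1,3);P0=P0[~np.isnan(P0).any(1)]; P0=P0[(P0[:,2]>zmin)]
    P0=P0[np.linalg.norm(P0[:,:2]*1000-x[:2],axis=1)<190]
    for g in gates:
        P=P0[sdf(loc(P0,x),B)<g]; P=P[::max(1,len(P)//3000)]
        x=least_squares(lambda v:sdf(loc(P,v),B),x,loss='soft_l1',f_scale=2.,x_scale=[1,1,.02,1]).x
    print(name,np.round(x[:2],1),'yaw',round(np.degrees(x[2]),1),'z',round(x[3],1),'res',round(np.median(sdf(loc(P,x),B)),2),len(P))
    return x
E
python3 - <<'E'
from fit import *
for n in ['scene0','scene1','side1','w3']:
    W=np.load(n+'.npy')
    fit(W,SC,(700,-80,-100),name=n+' scoop'); fit(W,BIN,(483.6,-4.6,-80),zmin=-.01,name=n+' bin')
E
```

```text
scene0 scoop [711.1 -94.8] yaw -80.2 z 11.5 res 2.68 859
scene0 bin [484.5   6.2] yaw -81.0 z -0.9 res 0.86 3119
scene1 scoop [709.8 -87.4] yaw -92.2 z 11.4 res 2.36 963
scene1 bin [484.5   6. ] yaw -81.1 z -0.9 res 0.82 3130
side1 scoop [ 697.2 -102.6] yaw -101.2 z 3.2 res 0.59 2703
side1 bin [480.2  -3.5] yaw -80.4 z 2.6 res 0.79 3598
w3 scoop [ 699.2 -103.1] yaw -101.0 z 1.2 res 0.46 2939
w3 bin [486.2   4.9] yaw -80.4 z 0.5 res 0.76 3078
```

```bash
python3 - <<'E'
from meas import *
goal([.7204,.0056,.2],-11,-15)
goal([.7154,-.0198,.082],-11,-15)
E
```

```text
t 11.05 pos [0.5839 0.0009 0.4059] dp [  7.9 136.5 205.8] | 247 twist [ 0.021 -0.262  0.167] F [ 0.2  0.1 -1.1] open 0.801 ff 0.0
t 11.05 pos [0.5839 0.0009 0.4059] dp [-17.7 132.2 323.8] | 350 twist [ 0.021 -0.262  0.167] F [ 0.2  0.1 -1.1] open 0.801 ff 0.0
```

>>> step_arm(
  motion=[
    {"dp": [2,35,45],"twist": [0.005,-0.065,0.042],"hand": 0},
    {"dp": [4,68,95],"twist": [0.01,-0.13,0.084],"hand": 0},
    {"dp": [6,102,145],"twist": [0.016,-0.2,0.125],"hand": 0},
    {"dp": [8,137,190],"twist": [0.021,-0.262,0.167],"hand": 0},
    {"dp": [8,137,200],"twist": [0.021,-0.262,0.167],"hand": 0},
  ],
)

```text
clock: 11.68
tool_pos: [0.7201, 0.0073, 0.1986]
eef_rot: [0.764, 0.632, -0.104, 0.081]
contact_force: [-0.5, 0.0, 0.3]
opening: 0.501
finger_force: 0.0
```

>>> step_arm(
  motion=[
    {"dp": [0,0,0],"twist": [0,0,0],"hand": 0},
  ],
)

```text
clock: 11.8
tool_pos: [0.7206, 0.0037, 0.2061]
eef_rot: [0.765, 0.63, -0.101, 0.083]
contact_force: [0.6, -0.1, -0.2]
opening: 0.502
finger_force: 0.0
```

```bash
python3 - <<'E'
from fit import *
goal([.7154,-.0198,.082],-11,-15)
s=cam('wrist'); save(s,'w4'); W=cloud(s)
x=fit(W,SC,(699,-103,-101),name='scoop'); 
s=cam('side'); x=fit(cloud(s),SC,(699,-103,-101),name='scoop side'); 
E
```

```text
t 11.8 pos [0.7206 0.0037 0.2061] dp [  9.1  -0.6 126.1] | 126 twist [-0.001  0.001 -0.002] F [ 0.6 -0.1 -0.2] open 0.502 ff 0.0
scoop [ 699.4 -103.5] yaw -101.2 z 0.6 res 0.51 5013
scoop side [ 697.  -102.4] yaw -101.4 z 3.3 res 0.59 2675
```

View pics/w4.png

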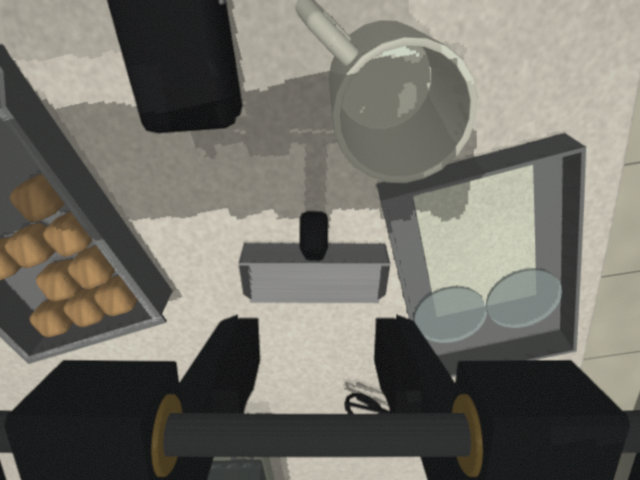

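>>> step_arm(
  motion=[
    {"dp": [8,0,40],"twist": [0,0,0],"hand": 0},
    {"dp": [9,0,80],"twist": [0,0,0],"hand": 0},
    {"dp": [9,0,115],"twist": [0,0,0],"hand": 0},
    {"dp": [9,0,126],"twist": [0,0,0],"hand": 0},
    {"dp": [9,0,126],"twist": [0,0,0],"hand": -1},
  ],
)

```text
clock: 12.52
tool_pos: [0.7175, -0.0201, 0.0843]
eef_rot: [0.766, 0.63, -0.1, 0.084]
contact_force: [-0.3, 0.0, 0.5]
opening: 0.411
finger_force: 0.0
```

>>> step_arm(
  motion=[
    {"dp": [0,0,0],"twist": [0,0,0],"hand": -1},
    {"dp": [0,0,0],"twist": [0,0,0],"hand": -1},
    {"dp": [0,0,0],"twist": [0,0,0],"hand": -1},
    {"dp": [0,0,0],"twist": [0,0,0],"hand": -1},
  ],
  force=60,
)

```text
clock: 13.02
tool_pos: [0.7173, -0.019, 0.084]
eef_rot: [0.766, 0.63, -0.1, 0.084]
contact_force: [-1.2, 1.8, 6.4]
opening: 0.178
finger_force: 59.6
```

```bash
python3 - <<'E'
from fit import *
goal([.7154,-.0198,.082],-11,-15)
s=cam('wrist'); W=cloud(s)
x=fit(W,SC,(699,-103,-101),name='scoop')
s=cam('side'); x=fit(cloud(s),SC,(699,-103,-101),name='scoop side'); save(s,'s2')
E
```

```text
t 13.03 pos [ 0.7173 -0.019   0.084 ] dp [-0.6 -1.7  2.2] | 3 twist [ 0.001  0.    -0.002] F [-1.2  1.8  6.4] open 0.178 ff 59.6
scoop [ 702.  -104.2] yaw -101.7 z -0.4 res 0.75 3133
scoop side [ 698.9 -103.3] yaw -102.6 z 3.3 res 0.68 2836
```

```bash
cat > sg.py <<'E'
from fit import *
OFF=np.array([-85.5,-0.5,83])/1000   # TCP in scoop frame
RT=R.from_matrix(np.array([[-1,0,0],[0,1,0],[0,0,-1.]]))*R.from_rotvec([0,np.radians(-15),0])
BO=np.array([.484,-.004]); BY=np.radians(-80.5); BX=np.array([np.cos(BY),np.sin(BY)]); BYv=np.array([-BX[1],BX[0]])
def binp(x,y=0): return BO+BX*x/1000+BYv*y/1000
def sgoal(pts,show=True):
    """each: lip xyz (m), yaw deg, pitch deg(+ mouth down). prints dp,twist relative to START pose"""
    st=r.get_state(); R0=R.from_quat(st['eef_rot']); p0=np.array(st['tool_pos'])
    print('t',round(st['clock'],2),'pos',np.round(p0,4),'F',np.round(st['contact_force'],1),'open',round(st['opening'],3))
    for lip,yaw,pit in pts:
        Rs=R.from_euler('ZY',[yaw,pit],degrees=True); o=np.array(lip)-Rs.apply([.032,0,0]); p=o+Rs.apply(OFF)
        dp=R0.inv().apply(p-p0)*1000; tw=(R0.inv()*Rs*RT).as_rotvec()
        print('dp',np.round(dp).astype(int).tolist(),'tw',np.round(tw,3).tolist(),'tcp',np.round(p,3),'n',round(np.linalg.norm(dp)))
def now():
    st=r.get_state(); Rs=R.from_quat(st['eef_rot'])*RT.inv(); o=np.array(st['tool_pos'])-Rs.apply(OFF); lip=o+Rs.apply([.032,0,0]); d=lip[:2]-BO
    print('t',round(st['clock'],2),'lip',np.round(lip,4),'binxy',np.round([d@BX*1e3,d@BYv*1e3],1),'yaw,pitch',np.round(Rs.as_euler('ZYX',degrees=True),1),'F',np.round(st['contact_force'],1),'M',np.round(st['moment'],2),'open',round(st['opening'],3))
E
python3 - <<'E'
from sg import *
now()
b=binp(-45)
sgoal([((.694,-.134,.16),-101.5,0),((*b,.16),-80.5,0),((*b,.05),-80.5,0)])
E
```

```text
t 13.12 lip [ 0.6953 -0.1345  0.001 ] binxy [163.6 186.9] yaw,pitch [-1.011e+02 -0.000e+00  1.000e-01] F [-0.6  2.1  6.2] M [ 0.14  0.79 -0.16] open 0.178
t 13.12 pos [ 0.7172 -0.019   0.0839] F [-0.6  2.1  6.2] open 0.178
dp [-41, 0, -154] tw [0.004, 0.0, 0.007] tcp [ 0.717 -0.019  0.243] n 159
dp [76, -289, -186] tw [-0.091, 0.0, -0.347] tcp [0.457 0.156 0.243] n 352
dp [105, -289, -79] tw [-0.091, 0.0, -0.347] tcp [0.457 0.156 0.133] n 318
```

>>> step_arm(
  motion=[
    {"dp": [-8,0,-30],"twist": [0,0,0],"hand": -1},
    {"dp": [-20,0,-75],"twist": [0,0,0],"hand": -1},
    {"dp": [-32,0,-120],"twist": [0,0,0],"hand": -1},
    {"dp": [-41,0,-154],"twist": [0,0,0],"hand": -1},
    {"dp": [-41,0,-154],"twist": [0,0,0],"hand": -1},
  ],
)

```text
clock: 13.75
tool_pos: [0.7186, -0.0194, 0.2453]
eef_rot: [0.766, 0.63, -0.098, 0.086]
contact_force: [-0.1, -0.2, -1.9]
opening: 0.172
finger_force: 59.6
```

>>> step_arm(
  motion=[
    {"dp": [18,-45,-5],"twist": [-0.015,0,-0.058],"hand": -1},
    {"dp": [37,-93,-10],"twist": [-0.03,0,-0.116],"hand": -1},
    {"dp": [56,-140,-15],"twist": [-0.045,0,-0.17],"hand": -1},
    {"dp": [76,-190,-20],"twist": [-0.06,0,-0.23],"hand": -1},
    {"dp": [94,-238,-25],"twist": [-0.076,0,-0.29],"hand": -1},
  ],
)

```text
clock: 14.38
tool_pos: [0.4993, 0.1233, 0.2397]
eef_rot: [0.662, 0.738, -0.089, 0.096]
contact_force: [1.3, 1.9, -1.5]
opening: 0.175
finger_force: 59.8
```

```bash
python3 - <<'E'
from sg import *
now()
s=cam('side'); save(s,'s3'); W=cloud(s)
st=r.get_state()
fit(W,SC,(505,40,-84,160),zmin=.1,name='scoop side')
b=binp(-42);b2=binp(-30)
sgoal([((*b,.1),-80.5,8),((*b,.03),-80.5,8),((*b,.008),-80.5,8)])
E
```

```text
t 14.38 lip [0.5123 0.0065 0.1568] binxy [-5.6 29.7] yaw,pitch [-83.8  -0.   -0.2] F [ 1.3  1.9 -1.5] M [ 0.51  0.03 -0.01] open 0.175
scoop side [508.   37.2] yaw -85.3 z 158.4 res 0.62 3577
t 14.43 pos [0.4921 0.1276 0.2385] F [-8.   3.  -2.9] open 0.173
dp [27, -31, 35] tw [-0.023, 0.137, -0.046] tcp [0.459 0.141 0.199] n 53
dp [45, -30, 102] tw [-0.023, 0.137, -0.046] tcp [0.459 0.141 0.129] n 116
dp [50, -29, 124] tw [-0.023, 0.137, -0.046] tcp [0.459 0.141 0.107] n 137
```

View pics/s3.png

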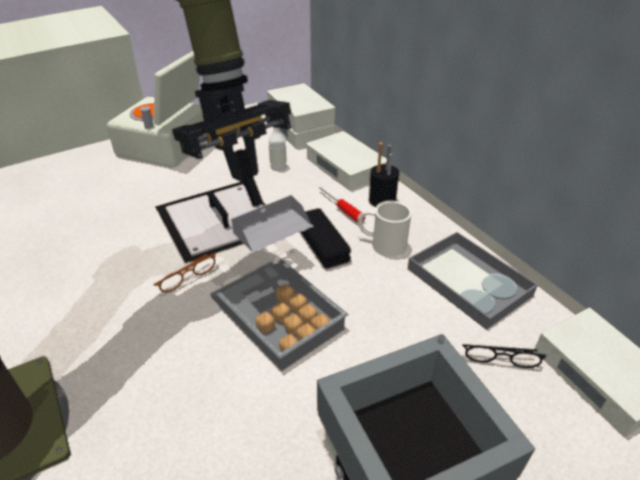

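>>> step_arm(
  motion=[
    {"dp": [0,0,0],"twist": [0,0,0],"hand": -1},
    {"dp": [0,0,0],"twist": [0,0,0],"hand": -1},
  ],
)

```text
clock: 14.68
tool_pos: [0.5027, 0.1213, 0.2408]
eef_rot: [0.663, 0.737, -0.088, 0.097]
contact_force: [0.3, -0.2, -2.2]
opening: 0.175
finger_force: 59.8
```

```bash
python3 - <<'E'
from sg import *
now()
b=binp(-42)
sgoal([((*b,.1),-80.5,8),((*b,.03),-80.5,8),((*b,.008),-80.5,8)])
E
```

```text
t 14.68 lip [0.5154 0.0043 0.158 ] binxy [-3.  32.4] yaw,pitch [-84.   -0.1  -0. ] F [ 0.3 -0.2 -2.2] M [0.36 0.11 0.02] open 0.175
t 14.68 pos [0.5027 0.1213 0.2408] F [ 0.3 -0.2 -2.2] open 0.175
dp [34, -41, 35] tw [-0.012, 0.141, -0.06] tcp [0.459 0.141 0.199] n 64
dp [52, -41, 102] tw [-0.012, 0.141, -0.06] tcp [0.459 0.141 0.129] n 122
dp [58, -41, 123] tw [-0.012, 0.141, -0.06] tcp [0.459 0.141 0.107] n 142
```

>>> step_arm(
  motion=[
    {"dp": [17,-21,17],"twist": [-0.006,0.07,-0.03],"hand": -1},
    {"dp": [34,-41,35],"twist": [-0.012,0.141,-0.06],"hand": -1},
    {"dp": [43,-41,70],"twist": [-0.012,0.141,-0.06],"hand": -1},
    {"dp": [52,-41,102],"twist": [-0.012,0.141,-0.06],"hand": -1},
    {"dp": [52,-41,102],"twist": [-0.012,0.141,-0.06],"hand": -1},
  ],
)

```text
clock: 15.3
tool_pos: [0.4584, 0.1397, 0.1274]
eef_rot: [0.645, 0.762, -0.041, 0.046]
contact_force: [-0.3, 0.1, -1.3]
opening: 0.175
finger_force: 59.8
```

```bash
python3 - <<'E'
from sg import *
s=cam('wrist'); save(s,'w5'); W=cloud(s)
now()
b=binp(-42)
sgoal([((*b,.008),-80.5,8),((*b,.005),-80.5,8)])
s=cam('side'); W=cloud(s); save(s,'s4'); now()
E
```

```text
t 15.35 lip [0.4767 0.0366 0.0302] binxy [-41.3  -0.5] yaw,pitch [-80.6   8.   -0.1] F [ 0.3  0.2 -1.3] M [0.22 0.09 0.05] open 0.175
t 15.35 pos [0.4591 0.14   0.1286] F [ 0.3  0.2 -1.3] open 0.175
dp [3, 0, 22] tw [-0.002, 0.001, -0.001] tcp [0.459 0.141 0.107] n 22
dp [4, 0, 25] tw [-0.002, 0.001, -0.001] tcp [0.459 0.141 0.104] n 25
t 15.4 lip [0.4773 0.0371 0.031 ] binxy [-41.7   0.2] yaw,pitch [-80.5   8.    0. ] F [-1.  -1.3 -1.7] M [0.12 0.13 0.03] open 0.178
```

View pics/w5.png

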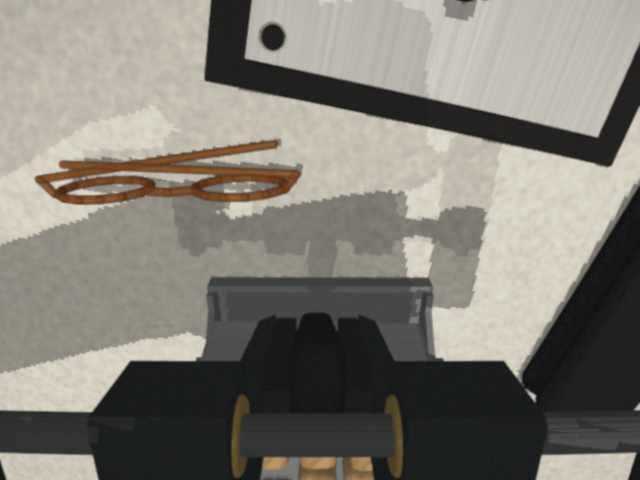

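>>> step_arm(
  motion=[
    {"dp": [2,0,12],"twist": [0,0,0],"hand": -1},
    {"dp": [3,0,20],"twist": [0,0,0],"hand": -1},
    {"dp": [4,0,24],"twist": [0,0,0],"hand": -1},
    {"dp": [4,0,26],"twist": [0,0,0],"hand": -1},
    {"dp": [4,0,26],"twist": [0,0,0],"hand": -1},
  ],
)

```text
clock: 16.02
tool_pos: [0.4583, 0.1424, 0.1032]
eef_rot: [0.644, 0.762, -0.039, 0.046]
contact_force: [-1.7, 1.4, 3.3]
opening: 0.175
finger_force: 59.8
```

```bash
python3 - <<'E'
from sg import *
now(); sgoal([((*binp(x),.0045),-80.5,p) for x,p in [(-20,8),(20,8),(60,7),(90,6),(100,6)]])
E
```

```text
t 16.02 lip [0.4763 0.0392 0.0045] binxy [-43.9  -0.5] yaw,pitch [-80.4   8.1  -0. ] F [-1.7  1.4  3.3] M [ 0.06  0.28 -0.04] open 0.175
t 16.02 pos [0.4583 0.1424 0.1032] F [-1.7  1.4  3.3] open 0.175
dp [-24, 1, 3] tw [-0.0, -0.001, 0.002] tcp [0.463 0.119 0.103] n 24
dp [-63, 1, 8] tw [-0.0, -0.001, 0.002] tcp [0.47  0.08  0.103] n 64
dp [-101, 0, 14] tw [-0.0, -0.019, 0.002] tcp [0.476 0.042 0.101] n 102
dp [-129, 0, 20] tw [-0.0, -0.036, 0.002] tcp [0.481 0.014 0.099] n 131
dp [-139, 0, 21] tw [-0.0, -0.036, 0.002] tcp [0.482 0.004 0.099] n 141
```

>>> step_arm(
  motion=[
    {"dp": [-15,0,2],"twist": [0,0,0],"hand": -1},
    {"dp": [-30,0,4],"twist": [0,0,0],"hand": -1},
    {"dp": [-45,0,5.5],"twist": [0,0,0],"hand": -1},
    {"dp": [-60,0,7.5],"twist": [0,0,0],"hand": -1},
    {"dp": [-75,0,9],"twist": [0,0,0],"hand": -1},
  ],
)

```text
clock: 16.65
tool_pos: [0.4715, 0.0676, 0.1033]
eef_rot: [0.644, 0.763, -0.039, 0.046]
contact_force: [-1.1, 4.6, 3.0]
opening: 0.177
finger_force: 59.8
```

```bash
python3 - <<'E'
from sg import *
now(); s=cam('side'); save(s,'s5'); cv2.imwrite('pics/s5c.png',cv2.resize(s['pixels'][200:380,190:390,::-1],None,fx=2.5,fy=2.5)); now()
sgoal([((*binp(x),.0045),-80.5,p) for x,p in [(50,8),(90,6),(98,6)]])
E
```

```text
t 16.65 lip [ 0.4896 -0.0355  0.0046] binxy [31.9  0.3] yaw,pitch [-80.4   8.1   0. ] F [-1.1  4.6  3. ] M [ 0.59  0.13 -0.01] open 0.177
t 16.7 lip [ 0.4892 -0.0389  0.005 ] binxy [35.3 -0.7] yaw,pitch [-80.6   8.    0. ] F [ 0.7 -1.4 -1.7] M [0.17 0.05 0.05] open 0.178
t 16.7 pos [0.4715 0.0645 0.1034] F [ 0.7 -1.4 -1.7] open 0.178
dp [-15, 1, 2] tw [-0.0, 0.001, -0.002] tcp [0.474 0.05  0.103] n 15
dp [-51, 1, 10] tw [-0.0, -0.034, -0.002] tcp [0.481 0.014 0.099] n 52
dp [-58, 1, 11] tw [-0.0, -0.034, -0.002] tcp [0.482 0.006 0.099] n 60
```

View pics/s5c.png

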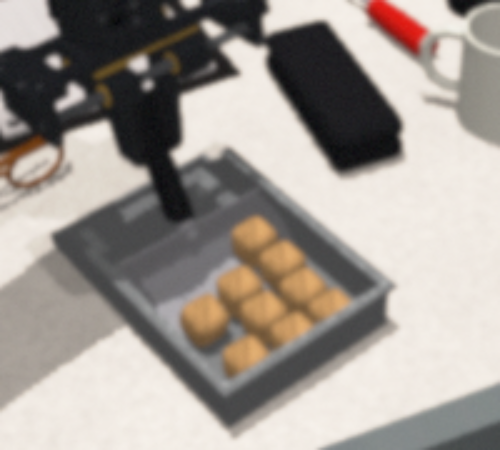

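>>> step_arm(
  motion=[
    {"dp": [-13,0,2.5],"twist": [0,0,0],"hand": -1},
    {"dp": [-26,0,4.3],"twist": [0,0,0],"hand": -1},
    {"dp": [-38,0,5.8],"twist": [0,0,0],"hand": -1},
    {"dp": [-48,0,7],"twist": [0,0,0],"hand": -1},
    {"dp": [-54,0,8],"twist": [0,0,0],"hand": -1},
  ],
)

```text
clock: 17.32
tool_pos: [0.4746, 0.037, 0.1027]
eef_rot: [0.634, 0.772, -0.031, 0.034]
contact_force: [-24.5, 60.3, 51.8]
opening: 0.181
finger_force: 60.0
```

```bash
python3 - <<'E'
from sg import *
now(); s=cam('side'); save(s,'s6'); cv2.imwrite('pics/s6c.png',cv2.resize(s['pixels'][200:380,190:390,::-1],None,fx=2.5,fy=2.5)); now()
s=cam('scene'); save(s,'c6'); cv2.imwrite('pics/s6c.png',np.hstack([cv2.imread('pics/s6c.png')[:,:400],cv2.resize(s['pixels'][190:310,260:420,::-1],(600,450))[:,:400]])); now()
sgoal([((*binp(x),.0045),-80.5,p) for x,p in [(98,8),(100,4)]])
E
```

```text
t 17.32 lip [ 0.4945 -0.0629  0.0011] binxy [59.8  0.6] yaw,pitch [-78.8   9.7  -0.3] F [-24.5  60.3  51.8] M [11.51  4.61  0.12] open 0.181
t 17.38 lip [ 0.4943 -0.0639  0.0012] binxy [60.8  0.2] yaw,pitch [-78.8   9.6  -0.3] F [-22.7  57.   49.8] M [10.94  4.31  0.24] open 0.172
t 17.43 lip [ 0.4942 -0.0639  0.0011] binxy [60.7  0.2] yaw,pitch [-78.8   9.6  -0.3] F [-22.7  57.6  47.7] M [10.64  4.25  0.22] open 0.175
t 17.43 pos [0.4744 0.0362 0.1026] F [-22.7  57.6  47.7] open 0.175
dp [-34, 1, 3] tw [-0.002, -0.028, 0.03] tcp [0.482 0.003 0.103] n 34
dp [-29, 1, 10] tw [-0.001, -0.098, 0.03] tcp [0.482 0.007 0.095] n 31
```

View pics/s6c.png

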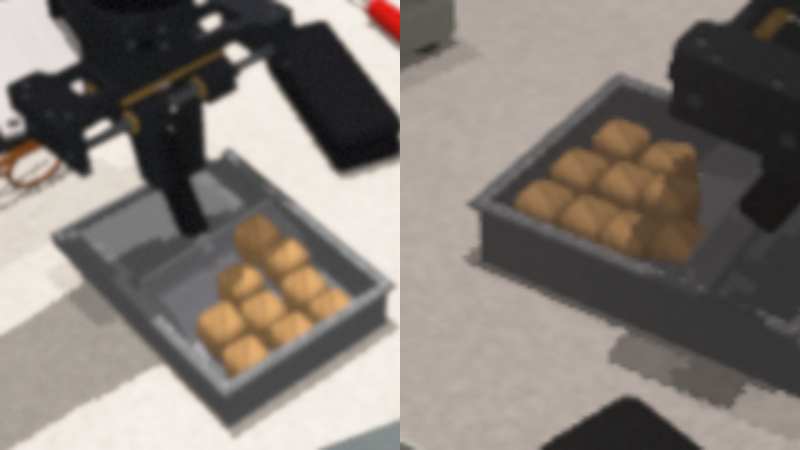

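>>> step_arm(
  motion=[
    {"dp": [15,0,-2],"twist": [0,0,0],"hand": -1},
    {"dp": [30,0,-4.5],"twist": [0,0,0],"hand": -1},
    {"dp": [31,0,-4.5],"twist": [0,0,0],"hand": -1},
    {"dp": [31,0,-4.5],"twist": [0,0,0],"hand": -1},
  ],
)

```text
clock: 17.92
tool_pos: [0.4747, 0.0428, 0.1021]
eef_rot: [0.645, 0.761, -0.04, 0.047]
contact_force: [0.1, 0.8, -2.5]
opening: 0.177
finger_force: 59.8
```

```bash
python3 - <<'E'
from sg import *
now()
sgoal([((*binp(x),z),-80.5,p) for x,z,p in [(57,.005,0),(57,.008,-8),(57,.012,-16),(56,.02,-22),(52,.06,-22),(40,.2,-22)]])
E
```

```text
t 17.93 lip [ 0.4922 -0.0606  0.0036] binxy [57.2 -1.2] yaw,pitch [-80.6   7.9  -0.1] F [ 0.1  0.8 -2.5] M [0.28 0.11 0.01] open 0.177
t 17.93 pos [0.4747 0.0428 0.1021] F [ 0.1  0.8 -2.5] open 0.177
dp [14, 1, 12] tw [-0.002, -0.138, -0.001] tcp [0.474 0.056 0.088] n 19
dp [27, 1, 25] tw [-0.002, -0.278, -0.001] tcp [0.472 0.066 0.074] n 37
dp [36, 1, 39] tw [-0.002, -0.418, -0.0] tcp [0.47  0.074 0.059] n 53
dp [42, 1, 44] tw [-0.002, -0.522, -0.0] tcp [0.47  0.079 0.053] n 61
dp [41, 1, 4] tw [-0.002, -0.522, -0.0] tcp [0.469 0.083 0.093] n 41
dp [36, 1, -136] tw [-0.002, -0.522, -0.0] tcp [0.467 0.095 0.233] n 141
```

```bash
python3 - <<'E'
from sg import *
sgoal([((*binp(x),z),-80.5,p) for x,z,p in [(58,.0055,0),(57,.018,-9),(56,.028,-18),(54,.04,-24),(52,.06,-24),(45,.11,-24),(40,.2,-24)]])
E
```

```text
t 17.93 pos [0.4747 0.0428 0.1021] F [ 0.1  0.8 -2.5] open 0.177
dp [13, 1, 12] tw [-0.002, -0.138, -0.001] tcp [0.474 0.055 0.088] n 18
dp [27, 1, 17] tw [-0.002, -0.296, -0.001] tcp [0.472 0.067 0.082] n 32
dp [37, 1, 27] tw [-0.002, -0.453, -0.0] tcp [0.47  0.076 0.071] n 46
dp [43, 1, 29] tw [-0.002, -0.557, -0.0] tcp [0.469 0.082 0.068] n 52
dp [43, 1, 9] tw [-0.002, -0.557, -0.0] tcp [0.469 0.084 0.088] n 44
dp [44, 1, -42] tw [-0.002, -0.557, -0.0] tcp [0.468 0.091 0.138] n 60
dp [38, 1, -132] tw [-0.002, -0.557, -0.0] tcp [0.467 0.096 0.228] n 137
```

>>> step_arm(
  motion=[
    {"dp": [7,0,6],"twist": [0,-0.07,0],"hand": -1},
    {"dp": [13,0,12],"twist": [0,-0.138,0],"hand": -1},
    {"dp": [20,0,14],"twist": [0,-0.215,0],"hand": -1},
    {"dp": [27,0,17],"twist": [0,-0.296,0],"hand": -1},
    {"dp": [32,0,22],"twist": [0,-0.375,0],"hand": -1},
  ],
)

```text
clock: 18.55
tool_pos: [0.4707, 0.0727, 0.0766]
eef_rot: [0.626, 0.74, -0.159, 0.189]
contact_force: [-0.0, 1.9, -2.7]
opening: 0.175
finger_force: 59.8
```

```bash
python3 - <<'E'
from sg import *
now()
sgoal([((*binp(x),z),-80.5,p) for x,z,p in [(56,.028,-18),(54,.04,-24),(52,.06,-24),(45,.11,-24),(40,.2,-24)]])
E
```

```text
t 18.55 lip [ 0.4933 -0.0591  0.0236] binxy [55.8  0.1] yaw,pitch [-80.5 -13.6   0. ] F [-0.   1.9 -2.7] M [ 0.97  0.3  -0.06] open 0.175
t 18.55 pos [0.4707 0.0727 0.0766] F [-0.   1.9 -2.7] open 0.175
dp [6, 0, 4] tw [0.001, -0.076, -0.0] tcp [0.47  0.076 0.071] n 7
dp [12, 0, 3] tw [0.001, -0.181, -0.0] tcp [0.469 0.082 0.068] n 13
dp [4, 0, -15] tw [0.001, -0.181, -0.0] tcp [0.469 0.084 0.088] n 16
dp [-13, 0, -63] tw [0.001, -0.181, -0.0] tcp [0.468 0.091 0.138] n 64
dp [-52, 0, -144] tw [0.001, -0.181, -0.0] tcp [0.467 0.096 0.228] n 153
```

>>> step_arm(
  motion=[
    {"dp": [6,0,4],"twist": [0,-0.076,0],"hand": -1},
    {"dp": [12,0,3],"twist": [0,-0.181,0],"hand": -1},
    {"dp": [4,0,-15],"twist": [0,-0.181,0],"hand": -1},
    {"dp": [-5,0,-40],"twist": [0,-0.181,0],"hand": -1},
    {"dp": [-13,0,-63],"twist": [0,-0.181,0],"hand": -1},
  ],
)

```text
clock: 19.18
tool_pos: [0.4673, 0.0895, 0.1413]
eef_rot: [0.611, 0.719, -0.214, 0.253]
contact_force: [0.1, 0.1, -2.4]
opening: 0.176
finger_force: 59.8
```

>>> step_arm(
  motion=[
    {"dp": [-15,0,-30],"twist": [0,0,0],"hand": -1},
    {"dp": [-30,0,-60],"twist": [0,0,0],"hand": -1},
    {"dp": [-38,0,-80],"twist": [0,0,0],"hand": -1},
    {"dp": [-38,0,-80],"twist": [0,0,0],"hand": -1},
  ],
)

```text
clock: 19.68
tool_pos: [0.4643, 0.1102, 0.2271]
eef_rot: [0.611, 0.719, -0.212, 0.253]
contact_force: [0.8, -0.5, -2.4]
opening: 0.177
finger_force: 59.8
```

```bash
python3 - <<'E'
from sg import *
now(); a=cam('side')['pixels']; b=cam('scene')['pixels']
for n,i in(('s7',a),('c7',b)): cv2.imwrite(f'pics/{n}.png',i[:,:,::-1])
cv2.imwrite('pics/m7.png',np.hstack([cv2.resize(a[140:380,190:390],(400,480)),cv2.resize(b[120:310,260:420],(400,480))])[:,:,::-1])
T=np.array([.504,-.353])
u=np.array([np.cos(np.radians(-97)),np.sin(np.radians(-97))])
l0=T-u*.02
sgoal([((*(T-u*.15),.21),-97,-22),((*l0,.21),-97,-20),((*l0,.18),-97,0),((*l0,.16),-97,25),((*l0,.15),-97,50)])
E
```

```text
t 19.68 lip [ 0.4878 -0.0287  0.198 ] binxy [25.  -0.3] yaw,pitch [-80.7 -23.6   0.3] F [ 0.8 -0.5 -2.4] M [ 1.    0.24 -0.03] open 0.177
t 19.77 pos [0.4633 0.1104 0.225 ] F [-0.2 -0.5 -2.2] open 0.17
dp [-156, 46, 102] tw [0.176, 0.029, 0.226] tcp [ 0.539 -0.065  0.243] n 192
dp [-257, 9, 177] tw [0.172, 0.064, 0.229] tcp [ 0.523 -0.195  0.248] n 312
dp [-283, 3, 178] tw [0.13, 0.411, 0.257] tcp [ 0.52  -0.216  0.263] n 334
dp [-331, -10, 188] tw [0.073, 0.844, 0.286] tcp [ 0.515 -0.262  0.285] n 381
dp [-381, -27, 217] tw [0.01, 1.277, 0.307] tcp [ 0.507 -0.321  0.293] n 439
```

View pics/m7.png

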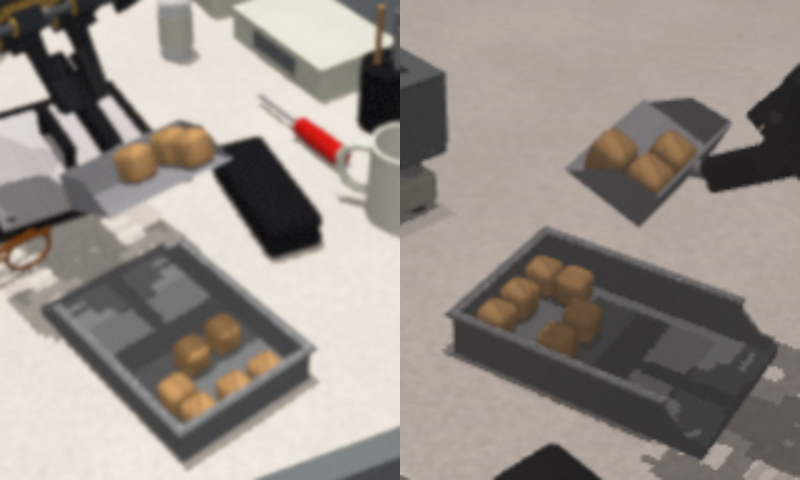

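>>> step_arm(
  motion=[
    {"dp": [-35,6,23],"twist": [0.025,0.009,0.034],"hand": -1},
    {"dp": [-90,16,58],"twist": [0.06,0.02,0.08],"hand": -1},
    {"dp": [-145,20,96],"twist": [0.1,0.035,0.13],"hand": -1},
    {"dp": [-195,17,132],"twist": [0.135,0.05,0.18],"hand": -1},
    {"dp": [-230,13,157],"twist": [0.16,0.06,0.21],"hand": -1},
  ],
)

```text
clock: 20.4
tool_pos: [0.5212, -0.1635, 0.2459]
eef_rot: [0.707, 0.639, -0.226, 0.203]
contact_force: [0.6, -0.0, -3.3]
opening: 0.18
finger_force: 59.8
```

>>> step_arm(
  motion=[
    {"dp": [-14,-1,10],"twist": [0.01,0.002,0.01],"hand": -1},
    {"dp": [-24,-2,18],"twist": [0.012,0.004,0.017],"hand": -1},
    {"dp": [-24,-2,18],"twist": [0.012,0.004,0.017],"hand": -1},
  ],
)

```text
clock: 20.78
tool_pos: [0.5168, -0.1891, 0.2448]
eef_rot: [0.712, 0.634, -0.227, 0.199]
contact_force: [0.0, 0.8, -2.5]
opening: 0.176
finger_force: 59.8
```

```bash
python3 - <<'E'
from sg import *
now()
T=np.array([.504,-.353]);u=np.array([np.cos(np.radians(-97)),np.sin(np.radians(-97))])
l0=T-u*.025
sgoal([((*l0,.18),-97,0),((*l0,.165),-97,15),((*l0,.155),-97,30),((*l0,.145),-97,45),((*l0,.14),-97,58)])
E
```

```text
t 20.77 lip [ 0.5008 -0.327   0.2072] binxy [321.4 -36.7] yaw,pitch [-96.7 -20.1  -0.2] F [ 0.   0.8 -2.5] M [ 0.88 -0.03 -0.04] open 0.176
t 20.77 pos [ 0.5168 -0.1891  0.2448] F [ 0.   0.8 -2.5] open 0.176
dp [-28, 7, -2] tw [-0.001, 0.351, 0.005] tcp [ 0.521 -0.212  0.263] n 29
dp [-56, 6, 2] tw [-0.002, 0.613, 0.005] tcp [ 0.518 -0.237  0.276] n 57
dp [-88, 6, 12] tw [-0.003, 0.875, 0.005] tcp [ 0.514 -0.268  0.286] n 89
dp [-118, 6, 32] tw [-0.003, 1.137, 0.005] tcp [ 0.51  -0.304  0.287] n 123
dp [-143, 6, 53] tw [-0.004, 1.363, 0.004] tcp [ 0.506 -0.336  0.284] n 153
```

>>> step_arm(
  motion=[
    {"dp": [-14,4,-1],"twist": [0,0.175,0.005],"hand": -1},
    {"dp": [-28,6,-2],"twist": [0,0.35,0.005],"hand": -1},
    {"dp": [-47,6,1],"twist": [0,0.525,0.005],"hand": -1},
    {"dp": [-67,6,5],"twist": [0,0.7,0.005],"hand": -1},
    {"dp": [-88,6,12],"twist": [0,0.875,0.005],"hand": -1},
  ],
)

```text
clock: 21.4
tool_pos: [0.5152, -0.267, 0.2874]
eef_rot: [0.741, 0.658, 0.1, -0.088]
contact_force: [0.3, -1.0, -4.4]
opening: 0.177
finger_force: 59.9
```

```bash
python3 - <<'E'
from sg import *
now()
T=np.array([.504,-.353]);u=np.array([np.cos(np.radians(-97)),np.sin(np.radians(-97))])
l0=T-u*.025
sgoal([((*l0,.145),-97,45),((*l0,.14),-97,58)])
E
```

```text
t 21.4 lip [ 0.5089 -0.3262  0.1564] binxy [321.9 -28.6] yaw,pitch [-96.7  30.3   0.1] F [ 0.3 -1.  -4.4] M [-0.31  0.11 -0.03] open 0.177
t 21.4 pos [ 0.5152 -0.267   0.2874] F [ 0.3 -1.  -4.4] open 0.177
dp [-36, -1, -9] tw [-0.0, 0.256, 0.004] tcp [ 0.51  -0.304  0.287] n 37
dp [-68, -1, -15] tw [-0.001, 0.483, 0.004] tcp [ 0.506 -0.336  0.284] n 70
```

>>> step_arm(
  motion=[
    {"dp": [-24,-1,-6],"twist": [0,0.17,0],"hand": -1},
    {"dp": [-47,-1,-11],"twist": [0,0.33,0],"hand": -1},
    {"dp": [-68,-1,-15],"twist": [0,0.483,0],"hand": -1},
    {"dp": [-68,-1,-15],"twist": [0,0.483,0],"hand": -1},
    {"dp": [-68,-1,-15],"twist": [0,0.483,0],"hand": -1},
  ],
)

```text
clock: 22.02
tool_pos: [0.5058, -0.3356, 0.2827]
eef_rot: [0.697, 0.618, 0.272, -0.242]
contact_force: [0.4, 0.7, -1.3]
opening: 0.174
finger_force: 59.9
```

```bash
cat >> sg.py <<'E'
def blocks(cams=('scene','side'),tag=None):
    for c in cams:
        s=cam(c)
        if tag: save(s,tag+c)
        o=[(a,p) for a,p in find(c,s,'block1') if a>.25]
        for a,p in o:
            d=np.array(p[:2])-BO; print(c,a,p,'bin',np.round([d@BX*1e3,d@BYv*1e3]).astype(int).tolist())
E
python3 - <<'E'
from sg import *
now(); blocks(tag='d1')
T=np.array([.504,-.353]);u=np.array([np.cos(np.radians(-97)),np.sin(np.radians(-97))])
l0=T-u*.04
sgoal([((*l0,.17),-97,40),((*(T-u*.06),.19),-96,10)])
E
```

```text
t 22.02 lip [ 0.507  -0.3284  0.1391] binxy [323.7 -30.9] yaw,pitch [-97.   57.7  -0.1] F [ 0.4  0.7 -1.3] M [-0.93  0.16  0.04] open 0.174
scene 0.72 [0.669, 0.14, 0.035] bin [-111, 206]
scene 0.7 [0.514, -0.4, 0.091] bin [396, -36]
scene 0.6 [0.536, -0.076, 0.028] bin [80, 39]
scene 0.59 [0.47, -0.086, 0.028] bin [79, -27]
scene 0.56 [0.488, -0.029, 0.027] bin [25, 0]
scene 0.53 [0.5, -0.08, 0.027] bin [78, 3]
scene 0.49 [0.522, -0.018, 0.029] bin [20, 35]
scene 0.48 [0.462, -0.062, 0.027] bin [54, -31]
scene 0.42 [0.503, -0.368, 0.098] bin [362, -41]
scene 0.3 [0.515, 0.327, 0.01] bin [-321, 85]
side 0.85 [0.48, -0.037, 0.026] bin [32, -9]
side 0.83 [0.539, -0.346, 0.098] bin [346, -2]
side 0.62 [0.494, -0.37, 0.095] bin [363, -51]
side 0.58 [0.505, -0.408, 0.099] bin [402, -46]
side 0.57 [0.501, -0.093, 0.032] bin [91, 2]
side 0.55 [0.456, -0.094, 0.032] bin [84, -42]
side 0.52 [0.447, -0.075, 0.03] bin [64, -48]
side 0.51 [0.521, -0.032, 0.032] bin [34, 32]
t 22.23 pos [ 0.506  -0.3354  0.2843] F [ 0.3  0.7 -2.8] open 0.176
dp [60, 0, 22] tw [-0.001, -0.307, 0.003] tcp [ 0.513 -0.277  0.309] n 64
dp [111, -2, 91] tw [0.006, -0.831, -0.014] tcp [ 0.521 -0.193  0.292] n 144
```

>>> step_arm(
  motion=[
    {"dp": [27,0,8],"twist": [0,-0.15,0],"hand": -1},
    {"dp": [60,0,22],"twist": [0,-0.307,0],"hand": -1},
    {"dp": [80,0,48],"twist": [0,-0.48,-0.005],"hand": -1},
    {"dp": [97,-1,70],"twist": [0,-0.65,-0.01],"hand": -1},
    {"dp": [111,-2,91],"twist": [0.006,-0.82,-0.014],"hand": -1},
  ],
)

```text
clock: 22.85
tool_pos: [0.5208, -0.1923, 0.2931]
eef_rot: [0.743, 0.668, -0.028, 0.027]
contact_force: [-0.5, 0.1, -2.5]
opening: 0.176
finger_force: 59.9
```

>>> step_arm(
  motion=[
    {"dp": [0,0,0],"twist": [0,0,0],"hand": -1},
  ],
)

```text
clock: 22.98
tool_pos: [0.5231, -0.1828, 0.2914]
eef_rot: [0.737, 0.675, -0.026, 0.023]
contact_force: [0.0, -0.5, -2.1]
opening: 0.176
finger_force: 59.8
```

```bash
python3 - <<'E'
from sg import *
now()
sgoal([((*binp(-42),.14),-80.5,8),((*binp(-42),.03),-80.5,8)])
E
```

```text
t 22.98 lip [ 0.5146 -0.2819  0.1875] binxy [279.2 -15.7] yaw,pitch [-95.1  11.   -0.1] F [ 0.  -0.5 -2.1] M [ 0.04  0.05 -0.05] open 0.176
t 22.98 pos [ 0.5231 -0.1828  0.2914] F [ 0.  -0.5 -2.1] open 0.176
dp [320, -92, 31] tw [-0.027, -0.052, -0.253] tcp [0.459 0.141 0.239] n 334
dp [327, -92, 141] tw [-0.027, -0.052, -0.253] tcp [0.459 0.141 0.129] n 368
```

>>> step_arm(
  motion=[
    {"dp": [50,-14,3],"twist": [-0.005,-0.01,-0.045],"hand": -1},
    {"dp": [107,-31,8],"twist": [-0.01,-0.02,-0.09],"hand": -1},
    {"dp": [164,-47,15],"twist": [-0.015,-0.03,-0.14],"hand": -1},
    {"dp": [221,-64,22],"twist": [-0.02,-0.04,-0.185],"hand": -1},
    {"dp": [275,-80,30],"twist": [-0.025,-0.05,-0.23],"hand": -1},
  ],
)

```text
clock: 23.6
tool_pos: [0.4696, 0.0863, 0.2415]
eef_rot: [0.66, 0.748, -0.04, 0.047]
contact_force: [1.6, 0.3, -1.8]
opening: 0.176
finger_force: 59.9
```

>>> step_arm(
  motion=[
    {"dp": [25,-7,10],"twist": [0,0,-0.023],"hand": -1},
    {"dp": [45,-12,20],"twist": [0,0,-0.023],"hand": -1},
    {"dp": [45,-12,40],"twist": [0,0,-0.023],"hand": -1},
    {"dp": [45,-12,60],"twist": [0,0,-0.023],"hand": -1},
    {"dp": [45,-12,60],"twist": [0,0,-0.023],"hand": -1},
  ],
)

```text
clock: 24.22
tool_pos: [0.4531, 0.1185, 0.1752]
eef_rot: [0.653, 0.755, -0.043, 0.046]
contact_force: [-0.1, -0.5, -0.9]
opening: 0.174
finger_force: 59.9
```

```bash
python3 - <<'E'
from sg import *
now()
sgoal([((*binp(-42),.03),-80.5,8),((*binp(-42),.0045),-80.5,8),((*binp(10),.0045),-80.5,8)])
E
```

```text
t 24.23 lip [0.4682 0.0144 0.0771] binxy [-20.8 -12.6] yaw,pitch [-81.8   7.8  -0.3] F [-0.1 -0.5 -0.9] M [0.17 0.12 0.02] open 0.174
t 24.23 pos [0.4531 0.1185 0.1752] F [-0.1 -0.5 -0.9] open 0.174
dp [27, 10, 44] tw [-0.008, 0.004, -0.021] tcp [0.459 0.141 0.129] n 52
dp [30, 10, 69] tw [-0.008, 0.004, -0.021] tcp [0.459 0.141 0.103] n 76
dp [-22, 11, 75] tw [-0.008, 0.004, -0.021] tcp [0.468 0.089 0.103] n 79
```

>>> step_arm(
  motion=[
    {"dp": [20,10,15],"twist": [-0.004,0.004,-0.01],"hand": -1},
    {"dp": [27,10,35],"twist": [-0.008,0.004,-0.021],"hand": -1},
    {"dp": [28,10,55],"twist": [-0.008,0.004,-0.021],"hand": -1},
    {"dp": [30,10,69],"twist": [-0.008,0.004,-0.021],"hand": -1},
    {"dp": [30,10,69.5],"twist": [-0.008,0.004,-0.021],"hand": -1},
  ],
)

```text
clock: 24.85
tool_pos: [0.4602, 0.1416, 0.1029]
eef_rot: [0.644, 0.762, -0.038, 0.047]
contact_force: [0.3, 0.5, -1.2]
opening: 0.175
finger_force: 59.9
```

>>> step_arm(
  motion=[
    {"dp": [0,0,0],"twist": [0,0,0],"hand": -1},
  ],
)

```text
clock: 24.98
tool_pos: [0.4607, 0.1418, 0.1037]
eef_rot: [0.644, 0.762, -0.038, 0.047]
contact_force: [0.3, 0.3, -1.3]
opening: 0.179
finger_force: 59.9
```

```bash
python3 - <<'E'
from sg import *
now()
sgoal([((*binp(10),.0045),-80.5,8),((*binp(40),.0045),-80.5,8),((*binp(70),.0045),-80.5,8)])
E
```

```text
t 24.98 lip [0.479  0.0387 0.0051] binxy [-42.9   2.1] yaw,pitch [-80.4   8.1   0.2] F [ 0.3  0.3 -1.3] M [0.15 0.07 0.03] open 0.179
t 24.98 pos [0.4607 0.1418 0.1037] F [ 0.3  0.3 -1.3] open 0.179
dp [-52, -2, 7] tw [0.004, -0.001, 0.001] tcp [0.468 0.089 0.103] n 53
dp [-82, -2, 11] tw [0.004, -0.001, 0.001] tcp [0.473 0.06  0.103] n 83
dp [-112, -2, 14] tw [0.004, -0.001, 0.001] tcp [0.478 0.03  0.103] n 113
```

>>> step_arm(
  motion=[
    {"dp": [-25,-1,4.5],"twist": [0,0,0],"hand": -1},
    {"dp": [-50,-2,7.8],"twist": [0,0,0],"hand": -1},
    {"dp": [-68,-2,10],"twist": [0,0,0],"hand": -1},
    {"dp": [-85,-2,12],"twist": [0,0,0],"hand": -1},
    {"dp": [-100,-2,14],"twist": [0,0,0],"hand": -1},
  ],
)

```text
clock: 25.6
tool_pos: [0.4757, 0.0413, 0.102]
eef_rot: [0.644, 0.762, -0.038, 0.048]
contact_force: [0.3, 0.4, -2.7]
opening: 0.173
finger_force: 59.9
```

```bash
python3 - <<'E'
from sg import *
now(); blocks()
E
```

```text
t 25.6 lip [ 0.4941 -0.0618  0.0034] binxy [58.7  0.4] yaw,pitch [-80.3   8.    0.2] F [ 0.3  0.4 -2.7] M [0.23 0.07 0.02] open 0.173
scene 0.71 [0.538, -0.078, 0.029] bin [82, 41]
scene 0.66 [0.495, -0.05, 0.027] bin [47, 3]
scene 0.57 [0.5, -0.083, 0.029] bin [81, 3]
scene 0.48 [0.47, -0.089, 0.029] bin [82, -28]
scene 0.47 [0.46, -0.056, 0.026] bin [47, -32]
scene 0.44 [0.529, -0.047, 0.027] bin [50, 37]
side 0.92 [0.494, -0.372, 0.098] bin [365, -51]
side 0.82 [0.485, -0.064, 0.029] bin [59, -9]
side 0.8 [0.537, -0.35, 0.099] bin [350, -5]
side 0.67 [0.523, -0.058, 0.035] bin [60, 30]
side 0.66 [0.502, -0.094, 0.031] bin [92, 3]
side 0.64 [0.459, -0.089, 0.029] bin [80, -39]
side 0.6 [0.449, -0.077, 0.032] bin [66, -47]
side 0.54 [0.505, -0.405, 0.096] bin [399, -45]
```

>>> step_arm(
  motion=[
    {"dp": [-10,0,1.3],"twist": [0,0,0],"hand": -1},
    {"dp": [-20,0,2.5],"twist": [0,0,0],"hand": -1},
    {"dp": [-28,0,3.5],"twist": [0,0,0],"hand": -1},
    {"dp": [-35,0,4.4],"twist": [0,0,0],"hand": -1},
    {"dp": [-41,0,5.2],"twist": [0,0,0],"hand": -1},
  ],
)

```text
clock: 26.42
tool_pos: [0.4821, 0.0012, 0.1011]
eef_rot: [0.644, 0.763, -0.038, 0.047]
contact_force: [-0.8, 2.7, 0.4]
opening: 0.177
finger_force: 59.9
```

```bash
python3 - <<'E'
from sg import *
now(); blocks(('scene',),tag='e'); now()
E
```

```text
t 26.43 lip [ 0.5004 -0.1018  0.0025] binxy [99.2  0.1] yaw,pitch [-80.3   8.1   0.2] F [-0.8  2.7  0.4] M [ 0.68  0.18 -0.01] open 0.177
scene 0.64 [0.505, -0.372, 0.098] bin [366, -40]
scene 0.53 [0.53, -0.049, 0.035] bin [52, 38]
scene 0.52 [0.501, -0.084, 0.031] bin [82, 4]
scene 0.49 [0.496, -0.055, 0.036] bin [52, 3]
scene 0.49 [0.461, -0.057, 0.034] bin [48, -31]
t 26.52 lip [ 0.5004 -0.1028  0.0026] binxy [ 1.001e+02 -1.000e-01] yaw,pitch [-80.4   8.    0.2] F [-0.   0.4 -2.7] M [0.24 0.11 0.05] open 0.173
```

```bash
python3 - <<'E'
from sg import *
sgoal([((*binp(x),z),-80.5,p) for x,z,p in [(101,.0055,0),(100,.018,-9),(98,.028,-18),(96,.04,-24),(94,.06,-24),(85,.11,-24),(80,.2,-24)]])
E
```

```text
t 26.52 pos [4.822e-01 4.000e-04 1.011e-01] F [-0.   0.4 -2.7] open 0.173
dp [13, 1, 11] tw [0.003, -0.14, 0.001] tcp [0.481 0.012 0.088] n 17
dp [27, 1, 16] tw [0.003, -0.297, 0.001] tcp [0.479 0.025 0.082] n 31
dp [38, 1, 26] tw [0.003, -0.454, 0.0] tcp [0.477 0.035 0.071] n 46
dp [44, 1, 28] tw [0.003, -0.559, 0.0] tcp [0.476 0.04  0.068] n 52
dp [44, 1, 8] tw [0.003, -0.559, 0.0] tcp [0.476 0.042 0.088] n 44
dp [47, 1, -43] tw [0.003, -0.559, 0.0] tcp [0.474 0.051 0.138] n 63
dp [41, 1, -133] tw [0.003, -0.559, 0.0] tcp [0.473 0.056 0.228] n 139
```

>>> step_arm(
  motion=[
    {"dp": [11,1,9],"twist": [0.003,-0.112,0],"hand": -1},
    {"dp": [20,1,14],"twist": [0.003,-0.22,0],"hand": -1},
    {"dp": [29,1,18],"twist": [0.003,-0.33,0],"hand": -1},
    {"dp": [38,1,26],"twist": [0.003,-0.45,0],"hand": -1},
    {"dp": [44,1,28],"twist": [0.003,-0.559,0],"hand": -1},
  ],
)

```text
clock: 27.15
tool_pos: [0.4767, 0.0427, 0.0673]
eef_rot: [0.607, 0.72, -0.216, 0.256]
contact_force: [0.1, -0.4, -2.5]
opening: 0.173
finger_force: 59.9
```

>>> step_arm(
  motion=[
    {"dp": [-11,0,-17],"twist": [0,0,0],"hand": -1},
    {"dp": [-24,0,-38],"twist": [0,0,0],"hand": -1},
    {"dp": [-40,0,-64],"twist": [0,0,0],"hand": -1},
    {"dp": [-60,0,-94],"twist": [0,0,0],"hand": -1},
    {"dp": [-77,0,-118],"twist": [0,0,0],"hand": -1},
  ],
)

```text
clock: 27.78
tool_pos: [0.4738, 0.0533, 0.2117]
eef_rot: [0.611, 0.719, -0.213, 0.254]
contact_force: [-1.1, -0.6, -2.4]
opening: 0.175
finger_force: 59.9
```

>>> step_arm(
  motion=[
    {"dp": [0,0,0],"twist": [0,0,0],"hand": -1},
  ],
)

```text
clock: 27.9
tool_pos: [0.4746, 0.0537, 0.2115]
eef_rot: [0.611, 0.719, -0.212, 0.254]
contact_force: [-0.2, 0.6, -3.5]
opening: 0.175
finger_force: 59.9
```

```bash
python3 - <<'E'
from sg import *
now(); blocks(tag='f')
T=np.array([.504,-.353])
u=np.array([np.cos(np.radians(-97)),np.sin(np.radians(-97))])
l0=T-u*.025
sgoal([((*l0,.21),-97,-20)])
E
```

```text
t 27.9 lip [ 0.4981 -0.0853  0.1827] binxy [82.5  0.5] yaw,pitch [-80.8 -23.7   0.4] F [-0.2  0.6 -3.5] M [1.19 0.27 0.04] open 0.175
scene 0.79 [0.538, -0.038, 0.192] bin [42, 48]
scene 0.75 [0.492, -0.023, 0.186] bin [20, 5]
scene 0.69 [0.53, -0.012, 0.181] bin [15, 44]
scene 0.67 [0.499, -0.04, 0.195] bin [38, 9]
scene 0.66 [0.46, -0.02, 0.18] bin [12, -26]
scene 0.55 [0.47, -0.049, 0.191] bin [42, -21]
scene 0.55 [0.514, -0.395, 0.092] bin [391, -35]
scene 0.44 [0.506, -0.367, 0.098] bin [362, -38]
side 0.93 [0.497, -0.064, 0.192] bin [61, 3]
side 0.81 [0.504, -0.406, 0.098] bin [400, -47]
side 0.75 [0.456, -0.063, 0.192] bin [54, -37]
side 0.75 [0.524, -0.052, 0.196] bin [54, 32]
side 0.69 [0.542, -0.352, 0.099] bin [353, 0]
side 0.61 [0.479, -0.024, 0.186] bin [19, -8]
side 0.59 [0.492, -0.372, 0.098] bin [364, -53]
side 0.55 [0.517, -0.021, 0.184] bin [22, 30]
side 0.46 [0.443, -0.041, 0.181] bin [30, -47]
t 28.1 pos [0.4734 0.0547 0.2077] F [-0.7 -0.4 -3.7] open 0.176
dp [-220, 9, 126] tw [0.172, 0.068, 0.231] tcp [ 0.523 -0.19   0.248] n 253
```

>>> step_arm(
  motion=[
    {"dp": [-28,4,12],"twist": [0.02,0.008,0.027],"hand": -1},
    {"dp": [-70,10,34],"twist": [0.055,0.02,0.075],"hand": -1},
    {"dp": [-118,14,62],"twist": [0.092,0.035,0.125],"hand": -1},
    {"dp": [-160,13,88],"twist": [0.125,0.05,0.17],"hand": -1},
    {"dp": [-194,11,110],"twist": [0.152,0.06,0.205],"hand": -1},
  ],
)

```text
clock: 28.72
tool_pos: [0.5206, -0.1623, 0.2441]
eef_rot: [0.704, 0.642, -0.225, 0.206]
contact_force: [0.1, -0.2, -3.0]
opening: 0.175
finger_force: 59.9
```

>>> step_arm(
  motion=[
    {"dp": [-16,-1,10],"twist": [0.01,0.004,0.015],"hand": -1},
    {"dp": [-26,-2,16],"twist": [0.02,0.008,0.026],"hand": -1},
    {"dp": [-26,-2,16],"twist": [0.02,0.008,0.026],"hand": -1},
    {"dp": [-26,-2,16],"twist": [0.02,0.008,0.026],"hand": -1},
  ],
)

```text
clock: 29.22
tool_pos: [0.517, -0.1887, 0.246]
eef_rot: [0.713, 0.633, -0.225, 0.2]
contact_force: [-0.1, 0.1, -3.4]
opening: 0.172
finger_force: 59.9
```

```bash
python3 - <<'E'
from sg import *
now()
T=np.array([.504,-.353]);u=np.array([np.cos(np.radians(-97)),np.sin(np.radians(-97))])
l0=T-u*.025
sgoal([((*l0,.18),-97,0),((*l0,.17),-97,15),((*l0,.16),-97,30)])
E
```

```text
t 29.23 lip [ 0.501  -0.3266  0.2082] binxy [321.  -36.4] yaw,pitch [-96.8 -20.    0. ] F [-0.1  0.1 -3.4] M [ 0.94 -0.07  0.04] open 0.172
t 29.23 pos [ 0.517  -0.1887  0.246 ] F [-0.1  0.1 -3.4] open 0.172
dp [-28, 7, -1] tw [0.002, 0.349, 0.003] tcp [ 0.521 -0.212  0.263] n 29
dp [-59, 7, -1] tw [0.002, 0.611, 0.003] tcp [ 0.518 -0.237  0.281] n 59
dp [-91, 6, 9] tw [0.001, 0.873, 0.003] tcp [ 0.514 -0.268  0.291] n 91
```

>>> step_arm(
  motion=[
    {"dp": [-14,4,-1],"twist": [0,0.175,0.003],"hand": -1},
    {"dp": [-28,6,-1],"twist": [0,0.35,0.003],"hand": -1},
    {"dp": [-47,6,-1],"twist": [0,0.525,0.003],"hand": -1},
    {"dp": [-67,6,3],"twist": [0,0.7,0.003],"hand": -1},
    {"dp": [-91,6,9],"twist": [0,0.873,0.003],"hand": -1},
  ],
)

```text
clock: 29.85
tool_pos: [0.5134, -0.2693, 0.2927]
eef_rot: [0.742, 0.658, 0.101, -0.087]
contact_force: [0.5, 0.5, -4.1]
opening: 0.174
finger_force: 59.9
```

>>> step_arm(
  motion=[
    {"dp": [-22,-1,-6],"twist": [0,0.15,0],"hand": -1},
    {"dp": [-45,-1,-12],"twist": [0,0.31,0],"hand": -1},
    {"dp": [-65,-1,-17],"twist": [0,0.46,0],"hand": -1},
    {"dp": [-65,-1,-17],"twist": [0,0.46,0],"hand": -1},
    {"dp": [-65,-1,-17],"twist": [0,0.46,0],"hand": -1},
  ],
)

```text
clock: 30.48
tool_pos: [0.5043, -0.3354, 0.2908]
eef_rot: [0.701, 0.62, 0.265, -0.233]
contact_force: [-0.1, 0.3, -2.0]
opening: 0.177
finger_force: 59.9
```

```bash
python3 - <<'E'
from sg import *
now(); blocks(tag='g')
T=np.array([.504,-.353]);u=np.array([np.cos(np.radians(-97)),np.sin(np.radians(-97))])
sgoal([((*(T-u*.04),.17),-97,40),((*(T-u*.06),.2),-96,10)])
E
```

```text
t 30.48 lip [ 0.5055 -0.3316  0.147 ] binxy [326.6 -32.9] yaw,pitch [-96.9  56.3   0.2] F [-0.1  0.3 -2. ] M [-0.9   0.14 -0.05] open 0.177
scene 0.62 [0.506, -0.364, 0.096] bin [359, -38]
scene 0.6 [0.772, 0.062, 0.058] bin [-18, 295]
scene 0.59 [0.443, -0.371, 0.094] bin [355, -101]
scene 0.44 [0.485, -0.409, 0.094] bin [400, -66]
side 0.92 [0.496, -0.368, 0.094] bin [361, -48]
side 0.83 [0.538, -0.346, 0.099] bin [346, -3]
side 0.77 [0.525, -0.39, 0.098] bin [387, -23]
side 0.72 [0.53, -0.405, 0.106] bin [403, -21]
side 0.62 [0.552, -0.382, 0.097] bin [384, 5]
side 0.61 [0.464, -0.383, 0.102] bin [371, -82]
side 0.56 [0.472, -0.403, 0.097] bin [392, -78]
side 0.54 [0.503, -0.407, 0.098] bin [401, -48]
side 0.43 [0.446, -0.388, 0.093] bin [372, -101]
t 30.68 pos [ 0.5047 -0.3346  0.2923] F [-0.5 -0.5 -1.2] open 0.177
dp [55, 1, 26] tw [0.002, -0.284, 0.003] tcp [ 0.513 -0.277  0.309] n 61
dp [114, -1, 87] tw [0.008, -0.808, -0.014] tcp [ 0.521 -0.193  0.302] n 143
```

>>> step_arm(
  motion=[
    {"dp": [25,0,11],"twist": [0,-0.14,0],"hand": -1},
    {"dp": [55,0,26],"twist": [0,-0.284,0],"hand": -1},
    {"dp": [80,0,48],"twist": [0,-0.46,-0.005],"hand": -1},
    {"dp": [98,-1,68],"twist": [0,-0.635,-0.01],"hand": -1},
    {"dp": [114,-1,87],"twist": [0.008,-0.808,-0.014],"hand": -1},
  ],
)

```text
clock: 31.3
tool_pos: [0.5206, -0.1918, 0.3029]
eef_rot: [0.743, 0.668, -0.032, 0.031]
contact_force: [-0.2, 0.9, -3.7]
opening: 0.173
finger_force: 59.9
```

>>> step_arm(
  motion=[
    {"dp": [0,0,0],"twist": [0,0,0],"hand": -1},
    {"dp": [0,0,0],"twist": [0,0,0],"hand": -1},
  ],
)

```text
clock: 31.55
tool_pos: [0.5205, -0.1929, 0.3019]
eef_rot: [0.743, 0.668, -0.032, 0.028]
contact_force: [-0.3, -0.5, -1.5]
opening: 0.173
finger_force: 59.8
```

```bash
python3 - <<'E'
from sg import *
now(); blocks(('side',),tag='h')
sgoal([((*binp(35),.14),-80.5,0),((*binp(35),.03),-80.5,0)])
E
```

```text
t 31.55 lip [ 0.5103 -0.2935  0.1995] binxy [289.9 -21.8] yaw,pitch [-96.1  10.1  -0. ] F [-0.3 -0.5 -1.5] M [0.02 0.13 0.02] open 0.173
side 0.97 [0.467, -0.383, 0.104] bin [371, -79]
side 0.78 [0.529, -0.407, 0.104] bin [405, -22]
side 0.78 [0.499, -0.37, 0.096] bin [363, -46]
side 0.74 [0.527, -0.389, 0.1] bin [387, -21]
side 0.71 [0.475, -0.401, 0.094] bin [390, -74]
side 0.67 [0.447, -0.389, 0.095] bin [374, -100]
side 0.65 [0.539, -0.35, 0.099] bin [350, -3]
side 0.64 [0.554, -0.379, 0.102] bin [381, 7]
side 0.55 [0.505, -0.407, 0.1] bin [401, -46]
t 31.65 pos [ 0.5197 -0.1961  0.3018] F [-0.5 -0.1 -2.1] open 0.173
dp [272, -80, 56] tw [-0.048, -0.174, -0.273] tcp [0.47  0.077 0.223] n 289
dp [281, -80, 165] tw [-0.048, -0.174, -0.273] tcp [0.47  0.077 0.113] n 336
```

>>> step_arm(
  motion=[
    {"dp": [50,-14,5],"twist": [-0.01,-0.035,-0.05],"hand": -1},
    {"dp": [107,-31,15],"twist": [-0.02,-0.07,-0.107],"hand": -1},
    {"dp": [164,-48,28],"twist": [-0.03,-0.105,-0.165],"hand": -1},
    {"dp": [220,-65,42],"twist": [-0.04,-0.14,-0.22],"hand": -1},
    {"dp": [272,-80,56],"twist": [-0.048,-0.174,-0.273],"hand": -1},
  ],
)

```text
clock: 32.28
tool_pos: [0.4701, 0.0788, 0.2218]
eef_rot: [0.641, 0.757, -0.084, 0.1]
contact_force: [1.0, 0.2, -1.9]
opening: 0.175
finger_force: 59.9
```

>>> step_arm(
  motion=[
    {"dp": [0,0,0],"twist": [0,0,0],"hand": -1},
    {"dp": [0,0,0],"twist": [0,0,0],"hand": -1},
    {"dp": [0,0,0],"twist": [0,0,0],"hand": -1},
  ],
)

```text
clock: 32.65
tool_pos: [0.4704, 0.0762, 0.2227]
eef_rot: [0.642, 0.756, -0.084, 0.1]
contact_force: [0.1, -0.3, -1.6]
opening: 0.178
finger_force: 59.9
```

```bash
python3 - <<'E'
from sg import *
now()
sgoal([((*binp(35),.05),-80.5,0),((*binp(35),.012),-80.5,0),((*binp(35),.0045),-80.5,0)])
E
```

```text
t 32.65 lip [ 0.4899 -0.0397  0.1397] binxy [36.2 -0. ] yaw,pitch [-80.7  -0.    0. ] F [ 0.1 -0.3 -1.6] M [0.37 0.13 0.04] open 0.178
t 32.65 pos [0.4704 0.0762 0.2227] F [ 0.1 -0.3 -1.6] open 0.178
dp [24, 0, 86] tw [-0.0, 0.0, -0.003] tcp [0.47  0.077 0.133] n 90
dp [34, 0, 123] tw [-0.0, 0.0, -0.003] tcp [0.47  0.077 0.095] n 128
dp [36, 0, 130] tw [-0.0, 0.0, -0.003] tcp [0.47  0.077 0.088] n 135
```

>>> step_arm(
  motion=[
    {"dp": [12,0,43],"twist": [0,0,0],"hand": -1},
    {"dp": [24,0,86],"twist": [0,0,0],"hand": -1},
    {"dp": [31,0,112],"twist": [0,0,0],"hand": -1},
    {"dp": [35,0,126],"twist": [0,0,0],"hand": -1},
    {"dp": [36,0,130],"twist": [0,0,0],"hand": -1},
  ],
)

```text
clock: 33.28
tool_pos: [0.4694, 0.0793, 0.0872]
eef_rot: [0.64, 0.757, -0.085, 0.099]
contact_force: [-6.8, 8.2, 20.5]
opening: 0.174
finger_force: 59.9
```

>>> step_arm(
  motion=[
    {"dp": [0,0,0.5],"twist": [0,0,0],"hand": -1},
  ],
)

```text
clock: 33.4
tool_pos: [0.4696, 0.0792, 0.0876]
eef_rot: [0.64, 0.757, -0.084, 0.1]
contact_force: [-1.2, -0.5, 0.9]
opening: 0.178
finger_force: 59.9
```

```bash
python3 - <<'E'
from sg import *
now()
E
```

```text
t 33.4 lip [ 0.4896 -0.0366  0.0046] binxy [33.1  0.2] yaw,pitch [-80.4  -0.    0. ] F [-1.2 -0.5  0.9] M [ 0.13  0.34 -0.13] open 0.178
```

>>> step_arm(
  motion=[
    {"dp": [0,0,0],"twist": [0,0,0],"hand": 0},
    {"dp": [0,0,0],"twist": [0,0,0],"hand": 0},
    {"dp": [0,0,0],"twist": [0,0,0],"hand": 0},
    {"dp": [0,0,0],"twist": [0,0,0],"hand": 0},
  ],
)

```text
clock: 33.9
tool_pos: [0.4694, 0.0801, 0.0867]
eef_rot: [0.639, 0.758, -0.084, 0.099]
contact_force: [0.5, -0.7, 0.3]
opening: 0.499
finger_force: 0.0
```

>>> step_arm(
  motion=[
    {"dp": [0,0,-20],"twist": [0,0,0],"hand": 0.2},
    {"dp": [0,0,-60],"twist": [0,0,0],"hand": 0.2},
    {"dp": [0,0,-110],"twist": [0,0,0],"hand": 0.2},
    {"dp": [0,0,-150],"twist": [0,0,0],"hand": 0.2},
    {"dp": [0,0,-150],"twist": [0,0,0],"hand": 0.2},
  ],
)

```text
clock: 34.52
tool_pos: [0.4642, 0.1195, 0.2336]
eef_rot: [0.639, 0.758, -0.082, 0.1]
contact_force: [-0.5, -0.4, -0.7]
opening: 0.6
finger_force: 0.0
```

```bash
python3 - <<'E'
from sg import *
for c in ['side','wrist']:
    s=cam(c); W=cloud(s); save(s,'k'+c)
    fit(W,SC,(484,-4,-80.5,4),name='scoop '+c)
    if c=='side':
        fit(W,COV,(505,322,-2,3),zmin=.005,name='cover side'); 
s=cam('scene'); W=cloud(s); save(s,'kscene'); fit(W,COV,(505,322,-2,3),zmin=.005,name='cover scene'); fit(W,TUB,(504,-353,-7,0),zmin=.075,name='tub')
goal([.505,.322,.25],-1.8); 
E
```

```text
scoop side [484.4   3.4] yaw -79.8 z 6.2 res 0.7 3317
cover side [502.5 315.7] yaw -1.8 z 5.8 res 0.95 4721
scoop wrist [482.8   4.2] yaw -79.9 z 4.3 res 0.55 3666
cover scene [504.7 318.9] yaw -2.0 z 1.9 res 0.63 3460
tub [ 503.  -353.7] yaw -7.4 z -1.7 res 0.74 5664
t 34.67 pos [0.4622 0.118  0.2308] dp [182.3  76.3 -69. ] | 209 twist [0.024 0.261 0.199] F [-0.4 -0.2 -0.1] open 0.606 ff 0.0
```

>>> step_arm(
  motion=[
    {"dp": [40,17,-15],"twist": [0.005,0.055,0.04],"hand": 0.2},
    {"dp": [85,36,-32],"twist": [0.01,0.11,0.085],"hand": 0.2},
    {"dp": [135,56,-51],"twist": [0.017,0.18,0.14],"hand": 0.2},
    {"dp": [180,76,-69],"twist": [0.024,0.25,0.199],"hand": 0.2},
    {"dp": [182,76,-69],"twist": [0.024,0.261,0.199],"hand": 0.2},
  ],
)

```text
clock: 35.3
tool_pos: [0.5054, 0.3247, 0.2493]
eef_rot: [0.717, 0.697, 0.001, -0.001]
contact_force: [0.2, -0.5, 0.1]
opening: 0.597
finger_force: 0.0
```

>>> step_arm(
  motion=[
    {"dp": [0,0,0],"twist": [0,0,0],"hand": 0.2},
    {"dp": [0,0,0],"twist": [0,0,0],"hand": 0.2},
  ],
)

```text
clock: 35.55
tool_pos: [0.505, 0.3201, 0.2503]
eef_rot: [0.719, 0.695, -0.001, 0.001]
contact_force: [-0.0, 0.2, 0.9]
opening: 0.601
finger_force: 0.0
```

```bash
python3 - <<'E'
from sg import *
s=cam('wrist'); W=cloud(s); save(s,'w9')
x=fit(W,COV,(505,319,-2,3),zmin=.005,name='cover'); h=box(W,(.4,.6),(.2,.45),(.03,.06)); pca(h,'handle');rect(h,'h')
goal([.5055,.319,.0455],-1.8)
E
```

```text
cover [505.5 318.4] yaw -2.0 z 3.4 res 0.5 3119
handle mean [505.7 321.3] dir 88.3 ext [-48.  -7.] [54.  7.]
h 2255 c [505.6 318.4] size [102.3  13.9] ang 88.0 z [0.0459 0.048  0.0493]
t 35.6 pos [0.5051 0.3204 0.2505] dp [ -1.1   0.5 205. ] | 205 twist [ 0.     0.001 -0.001] F [-0.2  0.9 -0.9] open 0.6 ff 0.0
```

>>> step_arm(
  motion=[
    {"dp": [0,0,60],"twist": [0,0,0],"hand": 0.2},
    {"dp": [-1,0,120],"twist": [0,0,0],"hand": 0.2},
    {"dp": [-1,0.5,170],"twist": [0,0,0],"hand": 0.2},
    {"dp": [-1,0.5,200],"twist": [0,0,0],"hand": 0.2},
    {"dp": [-1,0.5,205],"twist": [0,0,0],"hand": 0},
  ],
)

```text
clock: 36.22
tool_pos: [0.5048, 0.3196, 0.0442]
eef_rot: [0.718, 0.696, -0.002, -0.0]
contact_force: [0.2, -0.1, 0.9]
opening: 0.514
finger_force: 0.0
```

>>> step_arm(
  motion=[
    {"dp": [0,0,0],"twist": [0,0,0],"hand": -1},
    {"dp": [0,0,0],"twist": [0,0,0],"hand": -1},
    {"dp": [0,0,0],"twist": [0,0,0],"hand": -1},
    {"dp": [0,0,0],"twist": [0,0,0],"hand": -1},
    {"dp": [0,0,0],"twist": [0,0,0],"hand": -1},
  ],
  force=60,
)

```text
clock: 36.85
tool_pos: [0.5061, 0.3214, 0.0472]
eef_rot: [0.718, 0.696, 0.001, 0.0]
contact_force: [-1.6, -0.2, 7.2]
opening: 0.15
finger_force: 60.0
```

```bash
python3 - <<'E'
from sg import *
goal([.5055,.319,.0455],-1.8); print(r.get_state()['eef_rot'])
E
```

```text
t 36.85 pos [0.5061 0.3214 0.0472] dp [-2.4 -0.5  1.7] | 3 twist [ 0.001 -0.001  0.   ] F [-1.6 -0.2  7.2] open 0.15 ff 60.0
[7.18035552e-01 6.96005646e-01 1.04208913e-03 2.94912988e-05]
```

>>> step_arm(
  motion=[
    {"dp": [0,0,-15],"twist": [0,0,0],"hand": -1},
    {"dp": [0,0,-60],"twist": [0,0,0],"hand": -1},
    {"dp": [0,0,-120],"twist": [0,0,0],"hand": -1},
    {"dp": [0,0,-175],"twist": [0,0,0],"hand": -1},
    {"dp": [0,0,-205],"twist": [0,0,0],"hand": -1},
  ],
)

```text
clock: 37.48
tool_pos: [0.5065, 0.3209, 0.2547]
eef_rot: [0.718, 0.696, 0.003, 0.001]
contact_force: [0.2, 0.4, -4.2]
opening: 0.149
finger_force: 60.0
```

>>> step_arm(
  motion=[
    {"dp": [0,0,0],"twist": [0,0,0],"hand": -1},
    {"dp": [0,0,0],"twist": [0,0,0],"hand": -1},
  ],
)

```text
clock: 37.72
tool_pos: [0.5045, 0.3205, 0.2496]
eef_rot: [0.718, 0.696, -0.001, -0.0]
contact_force: [-1.3, -0.1, -3.5]
opening: 0.151
finger_force: 60.0
```

```bash
python3 - <<'E'
from sg import *
goal([.504,-.350,.25],-6.7)
s=cam('side'); fit(cloud(s),COV,(505,319,-2,208),zmin=.19,name='cover side')
E
```

```text
t 37.73 pos [0.5045 0.3205 0.2496] dp [-6.702e+02  2.030e+01  3.000e-01] | 671 twist [-0.002  0.001  0.086] F [-1.3 -0.1 -3.5] open 0.151 ff 60.0
cover side [504.6 318.3] yaw -1.9 z 208.4 res 0.68 4327
```

>>> step_arm(
  motion=[
    {"dp": [-35,1,0],"twist": [0,0,0.01],"hand": -1},
    {"dp": [-85,2.5,0],"twist": [0,0,0.02],"hand": -1},
    {"dp": [-140,4,0],"twist": [0,0,0.03],"hand": -1},
    {"dp": [-195,6,0],"twist": [0,0,0.04],"hand": -1},
    {"dp": [-250,7.5,0],"twist": [0,0,0.05],"hand": -1},
  ],
)

```text
clock: 38.4
tool_pos: [0.5045, 0.069, 0.2494]
eef_rot: [0.735, 0.678, -0.001, -0.0]
contact_force: [0.4, -0.5, -3.5]
opening: 0.15
finger_force: 60.0
```

>>> step_arm(
  motion=[
    {"dp": [-55,4,0],"twist": [0,0,0.01],"hand": -1},
    {"dp": [-110,9,0],"twist": [0,0,0.02],"hand": -1},
    {"dp": [-165,13,0],"twist": [0,0,0.036],"hand": -1},
    {"dp": [-220,18,0],"twist": [0,0,0.036],"hand": -1},
    {"dp": [-275,22,0],"twist": [0,0,0.036],"hand": -1},
  ],
)

```text
clock: 39.02
tool_pos: [0.5042, -0.2064, 0.2491]
eef_rot: [0.747, 0.664, -0.0, -0.001]
contact_force: [0.2, 0.6, -3.9]
opening: 0.148
finger_force: 60.0
```

>>> step_arm(
  motion=[
    {"dp": [-50,5,0],"twist": [0,0,0],"hand": -1},
    {"dp": [-95,9,0],"twist": [0,0,0],"hand": -1},
    {"dp": [-130,13,0],"twist": [0,0,0],"hand": -1},
    {"dp": [-140,14,0],"twist": [0,0,0],"hand": -1},
    {"dp": [-140,14,0],"twist": [0,0,0],"hand": -1},
  ],
)

```text
clock: 39.65
tool_pos: [0.5019, -0.3453, 0.2493]
eef_rot: [0.748, 0.664, 0.0, -0.001]
contact_force: [0.0, 1.6, -4.7]
opening: 0.146
finger_force: 60.0
```

```bash
python3 - <<'E'
from sg import *
goal([.5046,-.3526,.215],-6.65)
for c in ['side','scene']:
    s=cam(c); W=cloud(s); save(s,'p'+c)
    fit(W,COV,(504,-353,-7,205),zmin=.19,name='cover '+c); fit(W,TUB,(504,-353,-7,0),zmin=.075,name='tub '+c)
goal([.5046,-.3526,.215],-6.65)
E
```

```text
t 39.65 pos [ 0.5019 -0.3453  0.2493] dp [-7.   3.6 34.3] | 35 twist [-0.001 -0.002 -0.002] F [ 0.   1.6 -4.7] open 0.146 ff 60.0
cover side [ 501.8 -346.9] yaw -6.8 z 206.8 res 0.59 3202
tub side [ 504.5 -353.5] yaw -7.1 z 1.8 res 0.44 5729
cover scene [ 500.9 -346. ] yaw -6.8 z 203.8 res 0.65 3177
tub scene [ 503.1 -353.7] yaw -7.4 z -1.7 res 0.72 5073
t 39.75 pos [ 0.5028 -0.3435  0.2498] dp [-8.9  2.8 34.8] | 36 twist [-0.001 -0.003  0.001] F [ 0.2  0.  -2.8] open 0.15 ff 60.0
```

>>> step_arm(
  motion=[
    {"dp": [-4,2,10],"twist": [0,0,0.005],"hand": -1},
    {"dp": [-7.3,3.2,25],"twist": [0,0,0.005],"hand": -1},
    {"dp": [-7.3,3.2,40],"twist": [0,0,0.005],"hand": -1},
    {"dp": [-7.3,3.2,45],"twist": [0,0,0.005],"hand": -1},
    {"dp": [-7.3,3.2,45],"twist": [0,0,0.005],"hand": -1},
  ],
)

```text
clock: 40.38
tool_pos: [0.5048, -0.3531, 0.2052]
eef_rot: [0.749, 0.663, 0.0, -0.0]
contact_force: [-0.7, 0.0, -4.0]
opening: 0.147
finger_force: 60.0
```

>>> step_arm(
  motion=[
    {"dp": [0,0,0],"twist": [0,0,0],"hand": -1},
    {"dp": [0,0,0],"twist": [0,0,0],"hand": -1},
  ],
)

```text
clock: 40.62
tool_pos: [0.5053, -0.3536, 0.2064]
eef_rot: [0.749, 0.663, 0.001, 0.001]
contact_force: [0.1, 0.1, -2.3]
opening: 0.149
finger_force: 60.0
```

```bash
python3 - <<'E'
from sg import *
goal([.5046,-.3526,.1823],-6.65)
for c in ['side','scene']:
    s=cam(c); W=cloud(s); save(s,'q'+c)
    fit(W,COV,(504,-353,-7,162),gates=(15,6,4),zmin=.155,name='cover '+c); 
goal([.5046,-.3526,.1823],-6.65)
E
```

```text
t 40.62 pos [ 0.5053 -0.3536  0.2064] dp [ 0.9 -0.8 24.1] | 24 twist [ 0.002 -0.    -0.006] F [ 0.1  0.1 -2.3] open 0.149 ff 60.0
cover side [ 505.2 -355.5] yaw -7.0 z 163.8 res 0.63 3280
cover scene [ 503.5 -355.4] yaw -7.1 z 160.5 res 0.6 3199
t 40.73 pos [ 0.5052 -0.3535  0.2062] dp [ 0.8 -0.7 23.9] | 24 twist [ 0.002 -0.    -0.006] F [ 0.4 -0.3 -4.5] open 0.154 ff 60.0
```

>>> step_arm(
  motion=[
    {"dp": [1.3,-0.7,3],"twist": [0,0,0],"hand": -1},
    {"dp": [1.3,-0.7,8],"twist": [0,0,0],"hand": -1},
    {"dp": [1.3,-0.7,13],"twist": [0,0,0],"hand": -1},
    {"dp": [1.3,-0.7,17],"twist": [0,0,0],"hand": -1},
    {"dp": [1.3,-0.7,17],"twist": [0,0,0],"hand": -1},
  ],
)

```text
clock: 41.35
tool_pos: [0.5042, -0.3518, 0.1883]
eef_rot: [0.749, 0.663, 0.0, -0.0]
contact_force: [0.6, 0.5, -3.4]
opening: 0.15
finger_force: 60.0
```

>>> step_arm(
  motion=[
    {"dp": [0,0,4],"twist": [0,0,0],"hand": -1},
    {"dp": [0,0,7],"twist": [0,0,0],"hand": -1},
    {"dp": [0,0,7],"twist": [0,0,0],"hand": -1},
  ],
)

```text
clock: 41.72
tool_pos: [0.5047, -0.3522, 0.1842]
eef_rot: [0.749, 0.662, 0.001, 0.001]
contact_force: [-3.7, 3.5, 13.1]
opening: 0.145
finger_force: 60.0
```

```bash
python3 - <<'E'
from sg import *
goal([.5046,-.3526,.1823],-6.65)
for c in ['side','scene']:
    s=cam(c); W=cloud(s); save(s,'v'+c)
    fit(W,COV,(504,-353,-7,140),gates=(15,6,4),zmin=.142,name='cover '+c); 
E
```

```text
t 41.73 pos [ 0.5047 -0.3522  0.1842] dp [-0.4 -0.   1.9] | 2 twist [ 0.003 -0.    -0.006] F [-3.7  3.5 13.1] open 0.145 ff 60.0
cover side [ 504.6 -353.6] yaw -6.9 z 141.8 res 0.64 3663
cover scene [ 502.9 -354.4] yaw -7.3 z 138.5 res 0.56 2877
```

>>> step_arm(
  motion=[
    {"dp": [0,0,0],"twist": [0,0,0],"hand": 0.1},
    {"dp": [0,0,0],"twist": [0,0,0],"hand": 0.1},
    {"dp": [0,0,0],"twist": [0,0,0],"hand": 0.1},
    {"dp": [0,0,0],"twist": [0,0,0],"hand": 0.1},
    {"dp": [0,0,0],"twist": [0,0,0],"hand": 0.1},
  ],
)

```text
clock: 42.45
tool_pos: [0.5045, -0.352, 0.1817]
eef_rot: [0.749, 0.663, 0.001, 0.0]
contact_force: [-0.1, 0.2, 0.4]
opening: 0.551
finger_force: 0.0
```

>>> step_arm(
  motion=[
    {"dp": [0,0,-20],"twist": [0,0,0],"hand": 0.1},
    {"dp": [0,0,-70],"twist": [0,0,0],"hand": 0.1},
    {"dp": [0,0,-120],"twist": [0,0,0],"hand": 0.1},
    {"dp": [0,0,-160],"twist": [0,0,0],"hand": 0.1},
    {"dp": [0,0,-160],"twist": [0,0,0],"hand": 0.1},
  ],
)

```text
clock: 43.08
tool_pos: [0.5055, -0.3534, 0.3453]
eef_rot: [0.749, 0.663, 0.001, 0.004]
contact_force: [-0.4, 0.3, -1.0]
opening: 0.552
finger_force: 0.0
```

```bash
python3 - <<'E'
from sg import *
goal([.5046,-.3526,.1823],-6.65)
I=[]
for c in ['side','scene']:
    s=cam(c); W=cloud(s); I.append(s['pixels'][:,:,::-1])
    fit(W,COV,(504,-353,-7,140),gates=(15,6,4),zmin=.142,name='cover '+c); fit(W,SC,(483,4,-80,4),name='scoop '+c)
    print(find(c,s,'block1'))
cv2.imwrite('pics/fin.png',np.hstack([cv2.resize(i,(400,300)) for i in I]))
cv2.imwrite('pics/fin.png',np.hstack([cv2.resize(I[0][180:480,190:590],(400,300)),cv2.resize(I[1][90:330,80:400],(400,300))]))
E
```

```text
t 43.08 pos [ 0.5055 -0.3534  0.3453] dp [  1.2  -2.2 163. ] | 163 twist [ 0.008  0.003 -0.006] F [-0.4  0.3 -1. ] open 0.552 ff 0.0
cover side [ 504.7 -353.6] yaw -7.2 z 141.8 res 0.64 3429
scoop side [484.2   3.5] yaw -79.8 z 6.2 res 0.69 3287
[(0.66, [0.487, -0.044, 0.011])]
cover scene [ 502.9 -354. ] yaw -7.1 z 138.5 res 0.58 3052
scoop scene [487.5   5.3] yaw -76.3 z 3.9 res 0.93 1945
[]
```

View pics/fin.png

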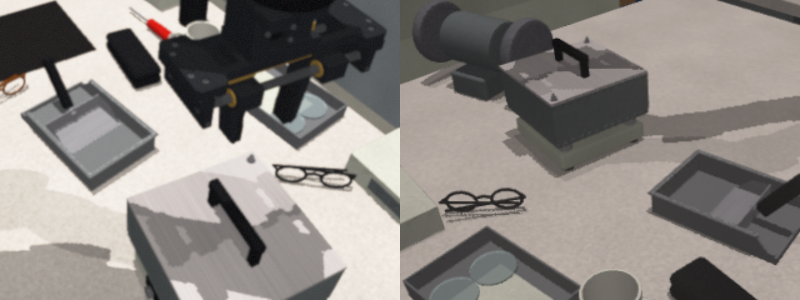

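The picture shows the cover flat on the tub with both pins through it (pixels near (250,157) on the left and (587,40), (555,97) on the right). The scoop lies flat in an otherwise empty bin.

```bash
python3 -c "
from plant import r
print(r.finish_job())"
```

```text
the job is handed in; nothing more can be done
None
```

The job is handed in: all 9 blocks I counted are in the tub, the scoop lies flat in the empty bin, the cover is seated on both pins, and I saw no other things moved (about 43 s of the 200 s used).

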